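Unbar the tube carrier, sort the tubes by length, and put the bar back

ROBOT

A 6-joint arm with a two-finger parallel gripper is mounted at the origin on the work surface. World frame = base frame: x ahead of the robot, y to its left, z up, the work surface at z = 0. Lengths are in m, angles in rad, forces in N, time in s.
With the tool pointing down it reaches from about 0.35 to 0.975 m from the base axis. Payload 4.9 kg.
Tool frame: the origin (TCP) lies on the mounting face of the last link; the fingertips stand 173 mm ahead of it and the grasp point (between the pads) lies 155 mm ahead of it; z points along the fingers, y is the direction in which the jaws open and shut (so a half turn about z gives the same grasp; the last joint's range is limited). The gripper opens to 85 mm and grips with 20 to 120 N. Pads are 22 mm wide; open, the fingers measure 114 mm over their backs; the gripper's body (76 mm by 85 mm) begins 54 mm behind the grasp point. The pads swing forward as they close: fully open they stand 13 mm farther back than shut.
Start: joints at [-1.225, 0.053, 1.613, -0, 1.476, -0.119], TCP at [0.28, -0.559, 0.405] pointing down, gripper open.
Joint ranges: [-3.01, 3.01], [-1.01, 2.22], [0.06, 2.58], [-1.02, 4.17], [0.09, 2.62], [-3.14, 3.14]. Speed limits (rad/s): [2.57, 2.57, 3.14, 3.14, 3.14, 3.14].

INTERFACE

Orientations are given as a unit quaternion [w, x, y, z].
In Python, from plant import manip gives the robot as it stands.
- The arm moves only by the tool play_rows, never from a script. Its argument "increments" is a list of rows, each an object with "offset": the shift along the tool's x, y, z in mm, a list of three; "twist": the turn about the tool's z in rad; "grip": the opening, from 0 (shut) to 1 (fully open). In form: [{"offset": [dx, dy, dz], "twist": twist, "grip": grip}, ...]. A call has 1 to 5 rows; each row is the pose to reach, as a shift and turn from the pose commanded when the call began, along the tool's axes at that moment; what a row does not reach only later rows make up. A row lasts 1/12 s, in which the tool goes at most 41.7 mm and 7.16 degrees, less where a joint would pass 70% of its speed; a pose out of reach is approached as far as the arm can. A call with a gripper value outside its range is refused whole. The fingers move at their own pace and stop on an object; the grip force is fixed at half the most. Time passes only in rows, so rows that repeat a pose let the fingers close. It gives the time, the measured TCP pose, the force and the opening at its end, in the units of the state.
- manip.state(): the state, without advancing time (a new reading comes with each control period).
- manip.grab_frame(name): name is "scene" or "side" or "wrist"; returns the picture (400x640x3 uint8, blue, green, red); there is no depth.
- manip.get_calibration(name): a dict with "fx", "fy", "cx", "cy" (pixels), "T" (4x4, takes a point from camera to world coordinates). Camera axes: x right, y down, z forward; pixel columns grow to the right and rows downward; lengths in m; the calibration is good to about 2 mm. A picture is of the moment at which its call begins: read the wrist's pose just before it. get_calibration takes no time and is no camera call; for the wrist camera it gives the pose at the moment of the call.
- manip.job_done(): hands the job in, once; it reports no verdict.
Trained networks look in the newest picture that a camera, given by its name, has taken for a name from the list of things; names that differ only in an ending like _2 or _b are one class to them, and where a whole thing is asked for, a point or a joint stands for the part that bears it (a point fixed in the world has none). Each returns a list of dicts, best first, with "p" (0 to 1); they miss things now and then, are a little off and sometimes report something else, mostly with a low value. They report only what shows in the picture. A call takes as long as a camera call. They do not tell look-alikes from the thing itself.
- manip.boxes_of(query, camera): "xyz" ([x, y, z] in m, in the coordinates of the camera as it stood for that picture, good to about 4 mm: the middle of the surface that is visible of it).
- manip.tip_of(query, camera): "xyz" ([x, y, z] in m, in the coordinates of the camera as it stood for that picture, good to about 4 mm: a listed point, or the origin of a listed thing).
The state is a dict: "time": time; "joint_pos": joint angles; "joint_vel": joint speeds; "joint_efforts": joint torques, N m; "tool_pos": TCP position; "tool_rot": TCP orientation; "contact_force": force on the tool from outside, world axes, zero at the start; "ft_torque": the same for the moment, N m; "gripper_width": opening from 0.0 (shut) to 1.0 (fully open).
Only numpy, scipy, OpenCV 4.12 (cv2) and the standard library are available. Lean on these libraries where they do the work, as an engineer would, in place of code of your own. Each camera call takes 0.05 s, during which the arm holds its last target. There are 200 camera calls.

TASK

The sample tubes on the transport carrier are locked down by a bar: lift the bar out of its two brackets and lay it handle up on the black rubber mat, then move every tube to the grey sorting tray, one lying in each notch, long tubes in the row for long ones and short tubes in the row for short ones. Only when all tubes are sorted, put the bar back fully down in both brackets of the empty carrier, handle up. Leave the other things on the bench where they are.

Things in the scene. Friction and masses are not known exactly. Their poses are not given: they have to be found in the camera images.
- carrier: Transport carrier, fixed: grey metal base 140 (x) x 362 (y) x 8 mm high, two black notched rails and a dark steel bracket at each end (see the points). Five notches at y = -104, -52, 0, 52, 104 mm hold the tubes along x, axis at height 41 mm. Origin: centre of the base's underside; y along the row of notches, z up.
- notches (a point): On the carrier, middle notch, at a lying tube's axis. Rails here and in the tray: 6 mm thick, along y, 24 mm either side of this line in x (42 mm free between them). Each notch: flat floor 12 mm wide, 30 mm above the carrier's underside, with 45-degree sides up to ridges at 50 mm; between the rails only the 8 mm base lies below the tube.
- bracket_a (a point): Middle of the bracket floor at the carrier's +y end, where the bar's underside rests: 162 mm from the carrier's centre, 56 mm above its underside. Floor 22 mm long in y; two cheeks rise 20 mm above it and leave a slot 30 mm wide in x, open above and towards the tubes, closed at the outer end by a plate (344 mm between the two end plates).
- bracket_b (a point): The same in the bracket at the carrier's -y end.
- bar: Retaining bar: flat steel, 20 (x) x 330 (y) x 8 mm thick, with a black upright handle block in its middle 14 (x) x 44 (y) mm, its top 46 mm above the bar's underside; about 300 g. Origin: middle of its underside; y along the bar, z up. Starts lying loose in the carrier's brackets, its underside 4 mm above the tubes; it lifts straight up.
- tray: Grey sorting tray, fixed, empty at the start: base 247 (x) x 206 (y) x 8 mm, three walls along y (5 mm thick, 46 mm high, at x = -121, -20, +121 mm) bound two rows: the narrow one (96 mm inside, for 80 mm tubes) centred at x = -70.5 mm, the wide one (136 mm inside, for 120 mm tubes) at x = +50.5 mm. Tubes lie along x. Origin: centre of the underside.
- short_row (a point): In the tray, for the short tubes. Origin: at mid-length of the tubes, over the middle notch, at a lying tube's axis, 41 mm above the tray's underside. x along the tubes, y along the row; two rails with notches like the carrier's, at y = -52, 0 and +52 mm.
- long_row (a point): In the tray, for the long tubes. Origin: at mid-length of the tubes, over the middle notch, at a lying tube's axis, 41 mm above the tray's underside. x along the tubes, y along the row; two rails with notches like the carrier's, at y = -52, 0 and +52 mm.
- mat: Black rubber mat 340 (x) x 80 (y) x 3 mm, fixed, between carrier and tray. Origin: centre of its underside.
- long_a: Round white plastic sample tube with a yellow hexagonal screw cap, 120 mm long over the cap, 22 mm in diameter (cap 9 mm long, 22 mm across its flats), about 45 g; may be absent. Starts lying in a notch of the carrier. Origin: on its axis at mid-length; its x runs along the axis towards the cap.
- long_b: Round white plastic sample tube with a yellow hexagonal screw cap, 120 mm long over the cap, 22 mm in diameter (cap 9 mm long, 22 mm across its flats), about 45 g; may be absent. Starts lying in a notch of the carrier. Origin: on its axis at mid-length; its x runs along the axis towards the cap.
- long_c: Round white plastic sample tube with a yellow hexagonal screw cap, 120 mm long over the cap, 22 mm in diameter (cap 9 mm long, 22 mm across its flats), about 45 g; may be absent. Starts lying in a notch of the carrier. Origin: on its axis at mid-length; its x runs along the axis towards the cap.
- short_a: Round white plastic sample tube with a yellow hexagonal screw cap, 80 mm long over the cap, 22 mm in diameter (cap 9 mm long, 22 mm across its flats), about 32 g; may be absent. Starts lying in a notch of the carrier. Origin: on its axis at mid-length; its x runs along the axis towards the cap.
- short_b: Round white plastic sample tube with a yellow hexagonal screw cap, 80 mm long over the cap, 22 mm in diameter (cap 9 mm long, 22 mm across its flats), about 32 g; may be absent. Starts lying in a notch of the carrier. Origin: on its axis at mid-length; its x runs along the axis towards the cap.
- flask: Bystander: clear culture flask lying flat, 85 x 75 x 30 mm plus a yellow cap. Origin: centre of the body's underside.
- dishes: Bystander: two stacked round dishes, 90 mm across, 29 mm high. Origin: centre of the underside.
- tipbox: Bystander: blue plastic box 85 x 120 x 55 mm high. Origin: centre of the underside.
Things that resemble listed ones, but are neither listed nor needed, are in the scene too. Leave any orange or red look-alike of the long_a alone.

How it is judged:
By the outcome, as a careful person would: the job done as asked, in the order asked, and still so for the second after the job is handed in, with the robot touching nothing.
Of long_a, long_b, long_c, short_a, short_b only 4 to 5 are there at a start; the rules pass over those that are not, and their reading is None.
At some moment in a run one of bar, long_a, short_a may be knocked a few centimetres aside while the robot is not near it.
Once in a run the grip may slacken for a moment while it holds something.
It also fails if it takes over 200 s, if anything falls off the work surface, if the arm or the gripper's body presses on something with over 40 N, if the wrist force passes 120 N, or if a joint passes its speed limit or range.

## Working session

There is one attempt and no reset: what is moved stays moved. The work goes in short steps, Python scripts to look and compute and a tool call to move; the robot and the scene stay as the last step left them, time stands still between calls to the robot, and variables do not carry over. Pictures are saved under pics/ and viewed, about 12 in all and at most 16, crops included, and the job is handed in when it is done.

Besides the shell and the picture viewer there is one more tool, called after "Emit:" as name(argument=value, ...), one argument or row to a line, values as JSON. play_rows: Moves the arm, as the interface text tells. Its arguments: {"type":"object","properties":{"increments":{"type":"array"}},"required":["increments"]}

```bash
ls; cat > h.py <<'E'
import numpy as np, cv2, os
from plant import manip
os.makedirs('pics',exist_ok=True)
def w(cam,xyz,T=None):
    T=np.array(manip.get_calibration(cam)['T']) if T is None else T
    return (T@np.r_[xyz,1])[:3]
def find(cam,names,f='tip_of',pm=0.3):
    for n in names:
        for d in getattr(manip,f)(n,cam)[:6]:
            if d['p']>=pm: print(n,round(d['p'],2),np.round(w(cam,d['xyz'])*1000).astype(int),{k:v for k,v in d.items() if k not in('p','xyz')})
def pix(cam,p):
    c=manip.get_calibration(cam);q=np.linalg.inv(np.array(c['T']))@np.r_[p,1]
    return c['fx']*q[0]/q[2]+c['cx'],c['fy']*q[1]/q[2]+c['cy']
def plane(cam,u,v,z):
    c=manip.get_calibration(cam);T=np.array(c['T']);d=T[:3,:3]@np.array([(u-c['cx'])/c['fx'],(v-c['cy'])/c['fy'],1]);o=T[:3,3]
    return o+d*(z-o[2])/d[2]
E
python3 - <<'E'
from h import *
s=manip.grab_frame('scene');cv2.imwrite('pics/s1.png',s)
find('scene',['carrier','notches','bracket_a','bracket_b','bar','tray','short_row','long_row','mat','long_a','short_a'])
t=manip.grab_frame('side');cv2.imwrite('pics/d1.png',t)
print('side');find('side',['carrier','bar','tray','short_row','long_row','mat','long_a','short_a'])
st=manip.state();print(st['time'],st['tool_rot'],st['gripper_width'])
print(np.round(manip.get_calibration('wrist')['T'],3),manip.get_calibration('wrist')['fx'])
from scipy.spatial.transform import Rotation as R
q=st['tool_rot'];print(R.from_quat([q[1],q[2],q[3],q[0]]).as_matrix().round(3))
E
```

```text
pics
carrier 0.62 [492 263   3] {}
notches 0.67 [489 261  37] {}
bracket_a 0.88 [480 426  52] {}
bracket_a 0.7 [508 105  58] {}
bracket_a 0.6 [493 262  -1] {}
bracket_b 0.88 [480 426  52] {}
bracket_b 0.7 [508 105  58] {}
bracket_b 0.6 [493 262  -1] {}
bar 0.79 [491 264  54] {}
short_row 0.82 [ 425 -280   44] {}
long_row 0.91 [ 543 -258   39] {}
long_row 0.46 [483 425  53] {}
long_row 0.36 [488 267  -1] {}
mat 0.87 [525  -4   0] {}
long_a 0.96 [492 315  46] {}
long_a 0.75 [502 158  43] {}
long_a 0.71 [709 338  14] {}
long_a 0.7 [684 161  11] {}
long_a 0.65 [309 136  16] {}
short_a 0.67 [498 217  42] {}
side
carrier 0.6 [493 268  -2] {}
bar 0.68 [487 265  59] {}
tray 0.86 [ 489 -266   -2] {}
short_row 0.7 [ 419 -279   39] {}
long_row 0.73 [ 546 -261   37] {}
mat 0.62 [514  -4  -3] {}
mat 0.54 [ 423 -279   39] {}
long_a 0.8 [310 133   8] {}
long_a 0.8 [713 336  10] {}
long_a 0.79 [490 369  38] {}
long_a 0.75 [504 162  40] {}
long_a 0.64 [488 316  42] {}
long_a 0.53 [680 159   8] {}
short_a 0.45 [497 211  34] {}
short_a 0.44 [491 268  42] {}
1.05 [2.73422701e-06 9.73119108e-01 2.30302414e-01 1.09757495e-05] 0.9973233875405692
[[ 0.448 -0.863 -0.235  0.339]
 [-0.894 -0.432 -0.117 -0.529]
 [-0.001  0.263 -0.965  0.373]
 [ 0.     0.     0.     1.   ]] 356.4153584829004
[[ 0.894  0.448  0.   ]
 [ 0.448 -0.894 -0.   ]
 [ 0.     0.    -1.   ]]
```

```bash
python3 - <<'E'
import cv2,numpy as np
a=cv2.imread('pics/s1.png');cv2.imwrite('pics/s1v.png',cv2.resize(a,(800,500)))
E
```

```text
(no output)
```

View pics/s1.png

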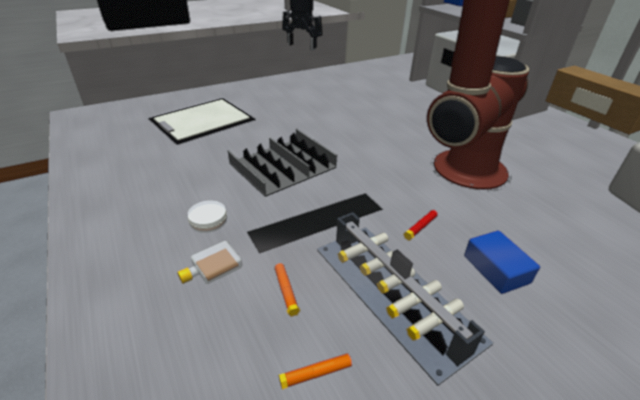

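View pics/d1.png

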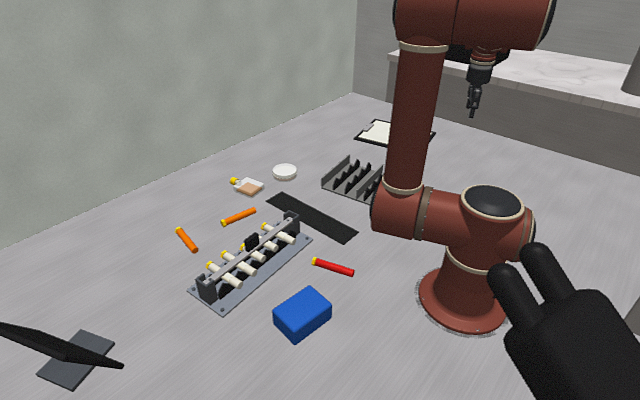

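Five tubes sit on the carrier (yellow caps facing away from the robot, columns 340–460, rows 235–340). The orange tubes at (287,290) and (315,370) and the red one at (421,224) are loose on the bench; they are look-alikes and stay put. The white-bodied tubes in the carrier fit. I'll move over the tray first and look from there.

Emit:
play_rows(
  increments=[
    {"offset": [33,-18,0],"twist": 0,"grip": 1},
    {"offset": [66,-37,0],"twist": 0,"grip": 1},
    {"offset": [99,-55,0],"twist": 0,"grip": 1},
    {"offset": [132,-73,0],"twist": 0,"grip": 1},
    {"offset": [165,-91,0],"twist": 0,"grip": 1},
  ],
)

```text
time: 1.47
tool_pos: [0.3874, -0.4019, 0.4048]
tool_rot: [0.0, 0.973, 0.23, 0.0]
contact_force: [0.3, -0.0, -0.3]
gripper_width: 0.999
```

Emit:
play_rows(
  increments=[
    {"offset": [143,-78,0],"twist": 0,"grip": 1},
    {"offset": [143,-78,0],"twist": 0,"grip": 1},
    {"offset": [143,-78,0],"twist": 0,"grip": 1},
    {"offset": [143,-78,0],"twist": 0,"grip": 1},
    {"offset": [143,-78,0],"twist": 0,"grip": 1},
  ],
)

```text
time: 1.88
tool_pos: [0.4822, -0.2649, 0.405]
tool_rot: [-0.001, 0.972, 0.234, 0.001]
contact_force: [0.7, 0.5, 1.2]
gripper_width: 0.998
```

```bash
cat >> h.py <<'E'
from scipy.spatial.transform import Rotation as Rn
def tool():
    s=manip.state();q=s['tool_rot'];M=Rn.from_quat([q[1],q[2],q[3],q[0]]).as_matrix()
    return s,np.array(s['tool_pos']),M
def off(p,yaw=None):
    """offset in mm to bring TCP to p, twist to bring tool-x to world yaw"""
    s,t,M=tool();y=np.degrees(np.arctan2(M[1,0],M[0,0]))
    print('TCP',np.round(t*1000,1),'yaw',round(y,2),'offset',np.round(M.T@(np.array(p)-t)*1000,1),'twist',None if yaw is None else round(np.radians(y-yaw),3),'grip',round(s['gripper_width'],3),'t',round(s['time'],2),'F',np.round(s['contact_force'],1))
E
python3 - <<'E'
from h import *
off([.48,-.27,.405])
cv2.imwrite('pics/w1.png',manip.grab_frame('wrist'))
find('wrist',['tray','short_row','long_row','mat'])
E
```

```text
TCP [ 482.2 -264.9  405. ] yaw 27.02 offset [-4.3  3.6 -0. ] twist None grip 0.998 t 1.88 F [0.7 0.5 1.2]
tray 0.92 [ 489 -270    0] {}
short_row 0.92 [ 417 -284   41] {}
long_row 0.7 [ 535 -270   43] {}
mat 0.88 [518  -6   1] {}
```

View pics/w1.png

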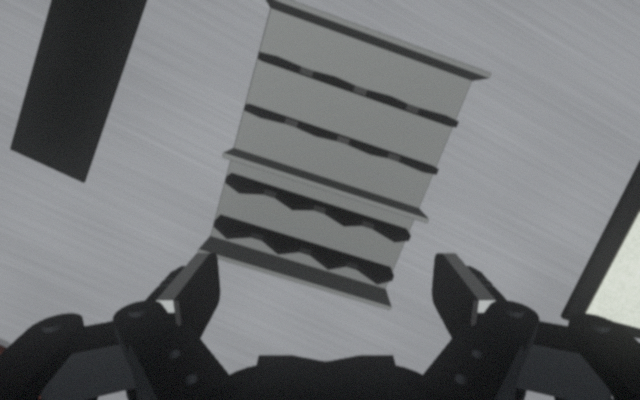

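Emit:
play_rows(
  increments=[
    {"offset": [83,-156,-10],"twist": 0,"grip": 1},
    {"offset": [83,-156,-10],"twist": 0,"grip": 1},
    {"offset": [83,-156,-10],"twist": 0,"grip": 1},
    {"offset": [83,-156,-10],"twist": 0,"grip": 1},
    {"offset": [83,-156,-10],"twist": 0,"grip": 1},
  ],
)

```text
time: 2.55
tool_pos: [0.4835, -0.0903, 0.4153]
tool_rot: [-0.001, 0.973, 0.231, 0.001]
contact_force: [0.6, -0.8, -0.0]
gripper_width: 1.003
```

Emit:
play_rows(
  increments=[
    {"offset": [83,-156,-20],"twist": 0,"grip": 1},
    {"offset": [83,-156,-20],"twist": 0,"grip": 1},
    {"offset": [83,-156,-20],"twist": 0,"grip": 1},
    {"offset": [83,-156,-20],"twist": 0,"grip": 1},
    {"offset": [83,-156,-20],"twist": 0,"grip": 1},
  ],
)

```text
time: 2.97
tool_pos: [0.4882, 0.0863, 0.4358]
tool_rot: [-0.001, 0.973, 0.231, 0.001]
contact_force: [0.2, -0.5, 0.7]
gripper_width: 0.999
```

Emit:
play_rows(
  increments=[
    {"offset": [83,-156,-20],"twist": 0,"grip": 1},
    {"offset": [83,-156,-20],"twist": 0,"grip": 1},
    {"offset": [83,-156,-20],"twist": 0,"grip": 1},
    {"offset": [83,-156,-20],"twist": 0,"grip": 1},
    {"offset": [83,-156,-20],"twist": 0,"grip": 1},
  ],
)

```text
time: 3.38
tool_pos: [0.493, 0.263, 0.4554]
tool_rot: [-0.001, 0.973, 0.231, 0.001]
contact_force: [-0.5, -1.2, -0.2]
gripper_width: 1.003
```

```bash
python3 - <<'E'
from h import *
manip.grab_frame('wrist')
off([.492,.264,.455])
T0=np.array(manip.get_calibration('wrist')['T'])
cv2.imwrite('pics/w2.png',manip.grab_frame('wrist'));np.save('pics/w2T.npy',manip.get_calibration('wrist')['T'])
print(np.abs(T0-manip.get_calibration('wrist')['T']).max())
find('wrist',['carrier','notches','bracket_a','bar','mat','long_a','short_a'])
E
```

```text
TCP [493.1 262.8 455.2] yaw 26.78 offset [-0.4 -1.6  0.2] twist None grip 1.001 t 3.43 F [-0.3  0.5  0.3]
0.001930740915537077
carrier 0.88 [492 254  -2] {}
notches 0.98 [487 260  38] {}
notches 0.63 [496 101  54] {}
bracket_a 0.59 [498 101  54] {}
bar 0.7 [487 262  53] {}
bar 0.46 [497 207  38] {}
mat 0.87 [518  -5  -2] {}
mat 0.69 [781  25   3] {}
long_a 0.85 [495 156  40] {}
long_a 0.77 [309 137   9] {}
long_a 0.72 [683 154   7] {}
long_a 0.71 [490 366  38] {}
long_a 0.63 [491 314  41] {}
short_a 0.89 [497 208  38] {}
short_a 0.87 [490 259  38] {}
short_a 0.49 [489 262  59] {}
```

View pics/w2.png

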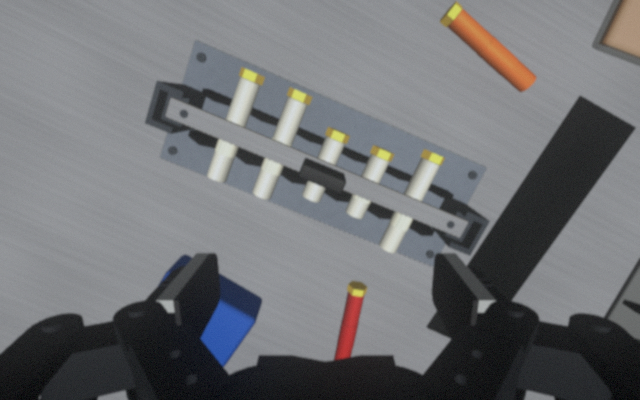

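The carrier, from the left (+y): long, long, short, short, long. Base corners are at (197,40), (486,167) and (162,157); the bar handle top is at (323,175). The red tube at (350,320) and orange tube at (490,48) are loose look-alikes. The mat's edge runs through (583,96), (634,128).

```bash
python3 - <<'E'
from h import *
P=lambda u,v,z:plane('wrist',u,v,z)[:2]*1000
a,b,c=P(197,40,.008),P(486,167,.008),P(162,157,.008)
print('base corners',a,b,c,'len',np.linalg.norm(a-b),np.linalg.norm(a-c),'yaw',np.degrees(np.arctan2(-(a-b)[0],(a-b)[1])),np.degrees(np.arctan2(*(a-c)[::-1])),'ctr',(b+c)/2)
l,r=P(176,104,.064),P(462,227,.064) 
print('bar',l,r,np.linalg.norm(l-r),'yaw',np.degrees(np.arctan2(-(l-r)[0],(l-r)[1])),(l+r)/2)
print('handle top',P(323,173,.102))
for n,(u,v),(u2,v2) in [('L104',(252,73),(217,181)),('L52',(300,95),(263,198)),('S0',(339,134),(313,200)),('S-52',(382,153),(355,217)),('L-104',(433,156),(390,251))]:
    p,q=P(u,v,.041),P(u2,v2,.041);print(n,p,q,'mid',(p+q)/2,np.linalg.norm(p-q),np.degrees(np.arctan2(*(p-q)[::-1])))
m1,m2,m3,m4=P(583,96,.003),P(634,128,.003),P(428,327,.003),P(465,265,.003)
print('mat',m1,m2,m3,m4,'w',np.linalg.norm(m1-m2),'yaws',np.degrees(np.arctan2(*(m1-m4)[::-1])),np.degrees(np.arctan2(-(m1-m2)[0],(m1-m2)[1])))
E
```

```text
base corners [547.68642554 440.87899072] [569.90313519  86.05149196] [410.82680888 431.87038567] len 355.5223425705943 137.15578602069561 yaw 3.5827667476052603 3.76598689445796 ctr [490.36497203 258.96093881]
bar [485.14334352 417.80366493] [501.48751547 100.48384492] 317.740460324059 yaw 2.94852450081948 [493.3154295  259.14375492]
handle top [494.59311453 262.3594483 ]
L104 [543.91022609 367.66033064] [423.86683898 357.53099507] mid [483.88853253 362.59566286] 120.46998890792304 4.8232278520347105
L52 [546.26160088 314.90782238] [428.68558841 304.56785056] mid [487.47359465 309.73783647] 118.02980016428492 5.025825335167791
S0 [528.85162721 260.93069897] [451.38362503 253.84882402] mid [490.11762612 257.3897615 ] 77.79102978789216 5.223277327497668
S-52 [531.49841936 210.4441957 ] [454.62374365 202.78342487] mid [493.0610815  206.61381029] 77.25544107073564 5.690892008183801
L-104 [553.13718914 159.76465389] [436.0705977  147.27630541] mid [494.60389342 153.52047965] 117.73081872802142 6.089130828635687
mat [687.63149673  30.1979718 ] [685.10350788 -44.63096333] [350.39603707  32.92271345] [450.59752077  37.39099924] w 74.87162519554002 yaws -1.7381629588081469 -1.9349202902703566
```

Emit:
play_rows(
  increments=[
    {"offset": [-1,1,25],"twist": -0.124,"grip": 1},
    {"offset": [-1,1,50],"twist": -0.248,"grip": 1},
    {"offset": [-1,1,75],"twist": -0.372,"grip": 1},
    {"offset": [-1,1,100],"twist": -0.496,"grip": 1},
    {"offset": [-1,1,120],"twist": -0.62,"grip": 1},
  ],
)

```text
time: 4.25
tool_pos: [0.4917, 0.2581, 0.3326]
tool_rot: [-0.0, 0.855, 0.518, -0.001]
contact_force: [1.0, 1.1, -0.3]
gripper_width: 1.002
```

Emit:
play_rows(
  increments=[
    {"offset": [0,0,0],"twist": -0.124,"grip": 1},
    {"offset": [0,0,0],"twist": -0.248,"grip": 1},
    {"offset": [0,0,0],"twist": -0.372,"grip": 1},
    {"offset": [0,0,0],"twist": -0.496,"grip": 1},
    {"offset": [0,0,0],"twist": -0.548,"grip": 1},
  ],
)

```text
time: 4.67
tool_pos: [0.4922, 0.2583, 0.3347]
tool_rot: [0.0, 0.683, 0.73, -0.0]
contact_force: [-0.5, -0.2, 0.5]
gripper_width: 0.997
```

```bash
python3 - <<'E'
from h import *
manip.grab_frame('wrist')
cv2.imwrite('pics/w3.png',manip.grab_frame('wrist'))
off([.493,.260,.335],93.7)
find('wrist',['bar','carrier','bracket_a'])
g,p,M=tool()
for d in(.126,.155): print('grasp px',pix('wrist',p+M[:,2]*d))
E
```

```text
TCP [492.2 258.4 334.7] yaw 93.48 offset [ 1.6  0.9 -0.3] twist -0.004 grip 0.998 t 4.77 F [ 1.1 -0.2 -0.4]
bar 0.96 [490 268  57] {}
bar 0.53 [488 315  41] {}
carrier 0.37 [487 368  37] {}
grasp px (np.float64(326.50476292791586), np.float64(326.33660860881594))
grasp px (np.float64(326.3617563385928), np.float64(280.4135023671755))
```

View pics/w3.png

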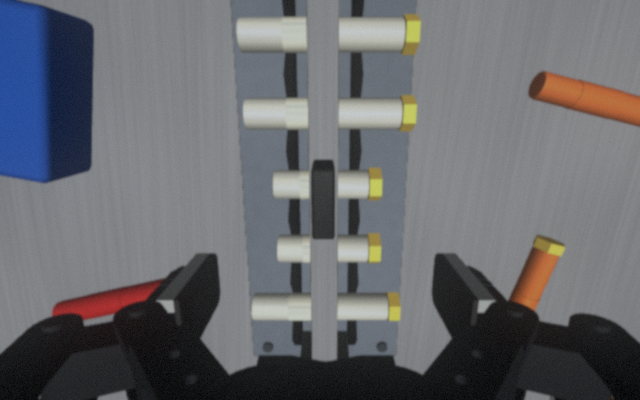

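```bash
python3 - <<'E'
from h import *
P=lambda u,v,z:plane('wrist',u,v,z)*1000
print(P(323.5,237,.102),P(323.5,169,.102),P(323.5,161,.102),'bar',P(323.5,10,.064),P(324.5,350,.064))
for n,(u,v),(u2,v2) in [('L104',(420,34),(238,35)),('L52',(416,114),(243,113)),('S0',(383,184),(273,184)),('S-52',(382,248),(277,248)),('L-104',(400,306),(252,306))]:
    p,q=P(u,v,.041),P(u2,v2,.041);print(n,'mid',(p+q)/2,np.linalg.norm(p-q),np.degrees(np.arctan2(*(p-q)[1::-1])))
E
```

```text
[491.34642649 246.05610848 102.        ] [488.93005992 287.5341592  102.        ] [488.66177924 292.13932125 102.        ] bar [483.40332071 378.42054234  64.        ] [498.27801392 136.6153787   64.        ]
L104 mid [487.53049251 368.80255319  41.        ] 123.39934268195599 3.706248600477399
L52 mid [491.17189767 316.81711287  41.        ] 123.92924130828918 3.0998267151014307
S0 mid [493.26120351 265.10925612  41.        ] 82.98133888386879 3.4276456072960917
S-52 mid [497.64203742 213.30866988  41.        ] 83.22119465644404 3.4332942179341535
L-104 mid [497.98056999 161.37143758  41.        ] 122.94720723976452 3.4389313263610894
```

Emit:
play_rows(
  increments=[
    {"offset": [6,-1,30],"twist": 0,"grip": 1},
    {"offset": [6,-1,60],"twist": 0,"grip": 1},
    {"offset": [6,-1,80],"twist": 0,"grip": 1},
    {"offset": [6,-1,90],"twist": 0,"grip": 1},
    {"offset": [6,-1,90],"twist": 0,"grip": 1},
  ],
)

```text
time: 5.33
tool_pos: [0.4896, 0.2645, 0.2417]
tool_rot: [-0.001, 0.685, 0.728, -0.003]
contact_force: [-0.4, 1.7, 0.1]
gripper_width: 1.003
```

Emit:
play_rows(
  increments=[
    {"offset": [0,0,0],"twist": 0,"grip": 0},
    {"offset": [0,0,0],"twist": 0,"grip": 0},
    {"offset": [0,0,0],"twist": 0,"grip": 0},
    {"offset": [0,0,0],"twist": 0,"grip": 0},
    {"offset": [0,0,0],"twist": 0,"grip": 0},
  ],
)

```text
time: 5.75
tool_pos: [0.4911, 0.2651, 0.246]
tool_rot: [0.0, 0.685, 0.729, 0.001]
contact_force: [0.2, 0.7, -0.2]
gripper_width: 0.297
```

Emit:
play_rows(
  increments=[
    {"offset": [0,0,0],"twist": 0,"grip": 0},
    {"offset": [0,0,0],"twist": 0,"grip": 0},
    {"offset": [0,0,0],"twist": 0,"grip": 0},
    {"offset": [0,0,0],"twist": 0,"grip": 0},
    {"offset": [0,0,0],"twist": 0,"grip": 0},
  ],
)

```text
time: 6.17
tool_pos: [0.491, 0.2651, 0.2456]
tool_rot: [0.0, 0.685, 0.729, 0.001]
contact_force: [-0.6, -0.5, 5.2]
gripper_width: 0.153
```

```bash
python3 - <<'E'
from h import *
off([.491,.2645,.245],93.5);print(manip.state()['ft_torque'])
E
```

```text
TCP [491.  265.1 245.6] yaw 93.55 offset [-0.6 -0.1  0.6] twist 0.001 grip 0.153 t 6.17 F [-0.6 -0.5  5.2]
[-0.06148424  0.20017104  0.04523258]
```

Emit:
play_rows(
  increments=[
    {"offset": [0,0,-8],"twist": 0,"grip": 0},
    {"offset": [0,0,-20],"twist": 0,"grip": 0},
    {"offset": [0,0,-40],"twist": 0,"grip": 0},
    {"offset": [0,0,-70],"twist": 0,"grip": 0},
    {"offset": [0,0,-100],"twist": 0,"grip": 0},
  ],
)

```text
time: 6.58
tool_pos: [0.4899, 0.2647, 0.3445]
tool_rot: [-0.001, 0.685, 0.729, -0.002]
contact_force: [0.2, -0.1, -3.1]
gripper_width: 0.155
```

```bash
python3 - <<'E'
from h import *
off([.518,-.005,.345],0)
manip.grab_frame('scene');find('scene',['mat','bar','long_a','short_a'])
E
```

```text
TCP [489.9 264.7 344.5] yaw 93.55 offset [-2.709e+02  1.130e+01 -2.000e-01] twist 1.633 grip 0.155 t 6.58 F [ 0.2 -0.1 -3.1]
mat 0.97 [523  -2  -1] {}
mat 0.71 [499 214  39] {}
mat 0.68 [493 261  40] {}
bar 0.87 [489 265 150] {}
bar 0.57 [496 213  38] {}
bar 0.52 [ 760 -126    2] {}
long_a 0.93 [484 366  44] {}
long_a 0.9 [713 341  14] {}
long_a 0.81 [685 160   7] {}
long_a 0.78 [500 159  41] {}
long_a 0.69 [492 316  43] {}
long_a 0.68 [312 137  16] {}
short_a 0.72 [493 262  39] {}
short_a 0.58 [500 217  41] {}
```

Emit:
play_rows(
  increments=[
    {"offset": [-27,1,0],"twist": 0,"grip": 0},
    {"offset": [-54,2,0],"twist": 0,"grip": 0},
    {"offset": [-81,3,0],"twist": 0,"grip": 0},
    {"offset": [-110,5,0],"twist": 0,"grip": 0},
    {"offset": [-135,6,0],"twist": 0,"grip": 0},
  ],
)

```text
time: 7.25
tool_pos: [0.5042, 0.1291, 0.3417]
tool_rot: [-0.002, 0.685, 0.729, -0.002]
contact_force: [0.8, -0.3, -3.7]
gripper_width: 0.151
```

Emit:
play_rows(
  increments=[
    {"offset": [-27,1,0],"twist": 0.11,"grip": 0},
    {"offset": [-54,2,0],"twist": 0.22,"grip": 0},
    {"offset": [-81,3,0],"twist": 0.33,"grip": 0},
    {"offset": [-110,5,0],"twist": 0.44,"grip": 0},
    {"offset": [-135,6,0],"twist": 0.55,"grip": 0},
  ],
)

```text
time: 7.67
tool_pos: [0.5186, -0.0052, 0.3418]
tool_rot: [-0.001, 0.858, 0.513, -0.002]
contact_force: [0.6, 0.8, -2.8]
gripper_width: 0.15
```

Emit:
play_rows(
  increments=[
    {"offset": [0,0,0],"twist": 0.11,"grip": 0},
    {"offset": [0,0,0],"twist": 0.22,"grip": 0},
    {"offset": [0,0,0],"twist": 0.33,"grip": 0},
    {"offset": [0,0,0],"twist": 0.44,"grip": 0},
    {"offset": [0,0,0],"twist": 0.55,"grip": 0},
  ],
)

```text
time: 8.08
tool_pos: [0.5186, -0.0038, 0.3416]
tool_rot: [-0.001, 0.965, 0.26, -0.002]
contact_force: [0.1, -0.2, -2.7]
gripper_width: 0.153
```

Emit:
play_rows(
  increments=[
    {"offset": [0,0,0],"twist": 0.11,"grip": 0},
    {"offset": [0,0,0],"twist": 0.22,"grip": 0},
    {"offset": [0,0,0],"twist": 0.33,"grip": 0},
    {"offset": [0,0,0],"twist": 0.44,"grip": 0},
    {"offset": [0,0,0],"twist": 0.55,"grip": 0},
  ],
)

```text
time: 8.5
tool_pos: [0.5186, -0.0036, 0.3416]
tool_rot: [-0.0, 1.0, -0.011, -0.003]
contact_force: [0.1, 0.4, -3.6]
gripper_width: 0.15
```

```bash
python3 - <<'E'
from h import *
off([.5185,-.004,.1935],-1.3)
manip.grab_frame('scene')
cv2.imwrite('pics/w4.png',manip.grab_frame('wrist'))
find('scene',['bar'])
E
```

```text
TCP [518.6  -3.6 341.6] yaw -1.3 offset [  0.7   0.5 148.1] twist 0.0 grip 0.15 t 8.5 F [ 0.1  0.4 -3.6]
bar 0.76 [521  -5 149] {}
```

View pics/w4.png

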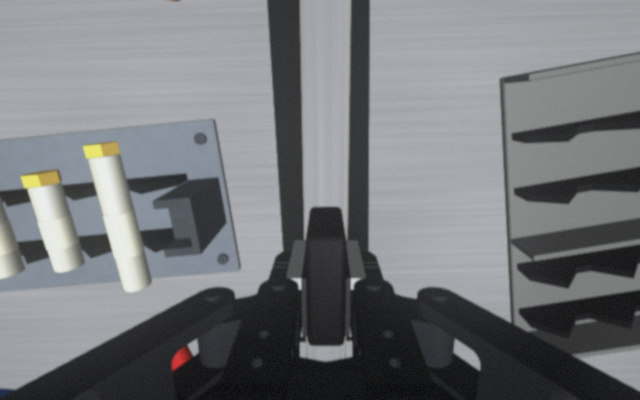

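```bash
python3 - <<'E'
from h import *
P=lambda u,v,z:plane('wrist',u,v,z)*1000
for u,v in [(274,60),(369,60),(282,220),(368,220)]: print(P(u,v,.003))
for u,v in [(301,60),(350,60)]: print(P(u,v,.16))
E
```

```text
[616.70468975  36.47219103   3.        ]
[615.54577378 -40.31963284   3.        ]
[480.22356126  36.50647678   3.        ]
[479.07073426 -41.80098992   3.        ]
[600.23946118   4.61880049 160.        ]
[599.9467397  -14.77744321 160.        ]
```

Emit:
play_rows(
  increments=[
    {"offset": [0,0,35],"twist": 0,"grip": 0},
    {"offset": [0,0,70],"twist": 0,"grip": 0},
    {"offset": [0,0,105],"twist": 0,"grip": 0},
    {"offset": [0,0,130],"twist": 0,"grip": 0},
    {"offset": [0,0,138],"twist": 0,"grip": 0},
  ],
)

```text
time: 9.07
tool_pos: [0.5164, -0.0033, 0.2005]
tool_rot: [-0.001, 1.0, -0.007, -0.006]
contact_force: [-0.8, 0.3, -3.4]
gripper_width: 0.153
```

```bash
python3 - <<'E'
from h import *
off([.5185,-.004,.1935],-1.3)
E
```

```text
TCP [516.4  -3.3 200.5] yaw -0.85 offset [2.2 0.7 7. ] twist 0.008 grip 0.153 t 9.07 F [-0.8  0.3 -3.4]
```

Emit:
play_rows(
  increments=[
    {"offset": [0,0,4],"twist": 0,"grip": 0},
    {"offset": [0,0,5],"twist": 0,"grip": 0},
    {"offset": [0,0,6],"twist": 0,"grip": 0},
    {"offset": [0,0,6],"twist": 0,"grip": 0},
  ],
)

```text
time: 9.4
tool_pos: [0.5205, -0.0039, 0.2027]
tool_rot: [0.0, 1.0, -0.008, 0.002]
contact_force: [-0.9, 0.4, -3.2]
gripper_width: 0.149
```

```bash
python3 - <<'E'
from h import *
off([.5185,-.004,.1930],-1.3)
E
```

```text
TCP [520.5  -3.9 202.7] yaw -0.96 offset [-2.   0.1  9.7] twist 0.006 grip 0.149 t 9.4 F [-0.9  0.4 -3.2]
```

Emit:
play_rows(
  increments=[
    {"offset": [0,0,0],"twist": 0,"grip": 0},
    {"offset": [0,0,0],"twist": 0,"grip": 0},
    {"offset": [0,0,0],"twist": 0,"grip": 0},
  ],
)

```text
time: 9.65
tool_pos: [0.5198, -0.0038, 0.2017]
tool_rot: [0.0, 1.0, -0.009, 0.001]
contact_force: [-0.5, -0.2, -2.3]
gripper_width: 0.154
```

```bash
python3 - <<'E'
from h import *
off([.5185,-.004,.1930],-1.3)
E
```

```text
TCP [519.8  -3.8 201.7] yaw -0.98 offset [-1.3  0.2  8.7] twist 0.006 grip 0.154 t 9.65 F [-0.5 -0.2 -2.3]
```

Emit:
play_rows(
  increments=[
    {"offset": [-1,0,3],"twist": 0,"grip": 0},
    {"offset": [-1,0,5],"twist": 0,"grip": 0},
    {"offset": [-1,0,7],"twist": 0,"grip": 0},
    {"offset": [-1,0,8],"twist": 0,"grip": 0},
    {"offset": [-1,0,8],"twist": 0,"grip": 0},
  ],
)

```text
time: 10.07
tool_pos: [0.5184, -0.0037, 0.1927]
tool_rot: [-0.0, 1.0, -0.009, -0.0]
contact_force: [-0.0, -0.4, -1.8]
gripper_width: 0.152
```

```bash
python3 - <<'E'
from h import *
off([.5185,-.004,.1930],-1.3)
E
```

```text
TCP [518.4  -3.7 192.7] yaw -0.98 offset [ 0.1  0.3 -0.3] twist 0.006 grip 0.152 t 10.07 F [-0.  -0.4 -1.8]
```

Emit:
play_rows(
  increments=[
    {"offset": [0,0,0],"twist": 0,"grip": 0.6},
    {"offset": [0,0,0],"twist": 0,"grip": 0.6},
    {"offset": [0,0,0],"twist": 0,"grip": 0.6},
    {"offset": [0,0,-40],"twist": 0,"grip": 0.6},
    {"offset": [0,0,-80],"twist": 0,"grip": 0.6},
  ],
)

```text
time: 10.48
tool_pos: [0.517, -0.0035, 0.2705]
tool_rot: [-0.001, 1.0, -0.009, -0.004]
contact_force: [1.5, -0.1, 0.9]
gripper_width: 0.597
```

Emit:
play_rows(
  increments=[
    {"offset": [0,-20,-30],"twist": -0.02,"grip": 0.45},
    {"offset": [-10,-60,-30],"twist": -0.04,"grip": 0.45},
    {"offset": [-23,-100,-30],"twist": -0.079,"grip": 0.45},
    {"offset": [-23,-135,-30],"twist": -0.079,"grip": 0.45},
    {"offset": [-23,-163,-30],"twist": -0.079,"grip": 0.45},
  ],
)

```text
time: 10.9
tool_pos: [0.4975, 0.1618, 0.3035]
tool_rot: [-0.0, 1.0, 0.031, 0.001]
contact_force: [0.1, 0.1, -0.2]
gripper_width: 0.449
```

```bash
python3 - <<'E'
from h import *
manip.grab_frame('wrist');manip.grab_frame('wrist')
cv2.imwrite('pics/w5.png',manip.grab_frame('wrist'))
off([.498,.159,.196],3.5)
g,p,M=tool()
for z in(.052,.041): print('axis px at z',z,pix('wrist',p+M[:,2]*(p[2]-z)))
find('wrist',['bar','long_a','short_a','notches'])
manip.grab_frame('scene');find('scene',['bar','mat'])
E
```

```text
TCP [498.  161.3 303.1] yaw 3.74 offset [ -0.3   2.3 107.1] twist 0.004 grip 0.449 t 11.05 F [-0.6 -0.8  1. ]
axis px at z 0.052 (np.float64(325.0843011256645), np.float64(208.33834556555723))
axis px at z 0.041 (np.float64(325.11008141537474), np.float64(203.6297312263441))
bar 0.93 [519  -4   5] {}
long_a 0.92 [490 311  40] {}
long_a 0.85 [495 159  40] {}
long_a 0.81 [489 367  38] {}
short_a 0.83 [492 258  39] {}
short_a 0.55 [497 208  35] {}
bar 0.74 [521  -5  -1] {}
bar 0.44 [480 427  52] {}
mat 0.65 [524  -4  -1] {}
```

View pics/w5.png

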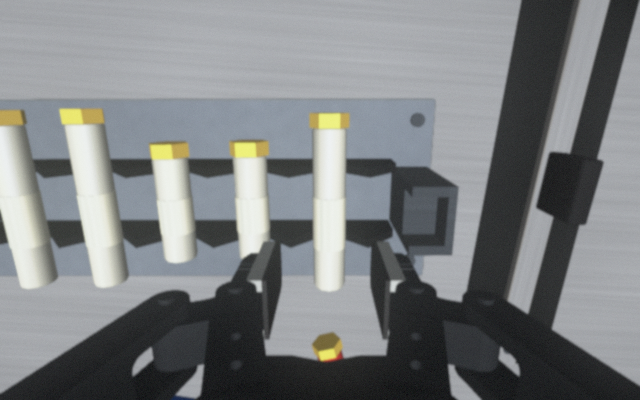

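Emit:
play_rows(
  increments=[
    {"offset": [-1,2.5,35],"twist": 0,"grip": 0.45},
    {"offset": [-1,2.5,70],"twist": 0,"grip": 0.45},
    {"offset": [-1,2.5,95],"twist": 0,"grip": 0.45},
    {"offset": [-1,2.5,106],"twist": 0,"grip": 0.45},
    {"offset": [-1,2.5,107],"twist": 0,"grip": 0.45},
  ],
)

```text
time: 11.82
tool_pos: [0.4969, 0.1564, 0.1935]
tool_rot: [0.0, 1.0, 0.03, -0.001]
contact_force: [-0.1, 0.5, -0.3]
gripper_width: 0.446
```

Emit:
play_rows(
  increments=[
    {"offset": [0,0,0],"twist": 0,"grip": 0},
    {"offset": [0,0,0],"twist": 0,"grip": 0},
    {"offset": [0,0,0],"twist": 0,"grip": 0},
    {"offset": [0,0,0],"twist": 0,"grip": 0},
    {"offset": [0,0,0],"twist": 0,"grip": 0},
  ],
)

```text
time: 12.23
tool_pos: [0.4976, 0.1578, 0.1974]
tool_rot: [-0.001, 1.0, 0.031, 0.001]
contact_force: [-2.1, 5.3, 1.5]
gripper_width: 0.237
```

```bash
python3 - <<'E'
from h import *
off([.498,.159,.196],3.5)
E
```

```text
TCP [497.6 157.8 197.4] yaw 3.51 offset [ 0.4 -1.1  1.4] twist 0.0 grip 0.237 t 12.23 F [-2.1  5.3  1.5]
```

Emit:
play_rows(
  increments=[
    {"offset": [0,0,-10],"twist": 0,"grip": 0},
    {"offset": [0,0,-40],"twist": 0,"grip": 0},
    {"offset": [0,0,-80],"twist": 0,"grip": 0},
    {"offset": [0,20,-110],"twist": 0,"grip": 0},
    {"offset": [0,60,-110],"twist": 0,"grip": 0},
  ],
)

```text
time: 12.65
tool_pos: [0.5035, 0.0987, 0.3159]
tool_rot: [-0.001, 0.999, 0.033, 0.008]
contact_force: [2.4, -0.1, 0.2]
gripper_width: 0.234
```

Emit:
play_rows(
  increments=[
    {"offset": [9,180,0],"twist": 0,"grip": 0},
    {"offset": [9,180,0],"twist": 0,"grip": 0},
    {"offset": [9,180,0],"twist": 0,"grip": 0},
    {"offset": [9,180,0],"twist": 0,"grip": 0},
    {"offset": [9,180,0],"twist": 0,"grip": 0},
  ],
)

```text
time: 13.07
tool_pos: [0.5214, -0.0865, 0.308]
tool_rot: [0.002, 1.0, 0.029, 0.001]
contact_force: [0.5, 0.7, -0.9]
gripper_width: 0.232
```

Emit:
play_rows(
  increments=[
    {"offset": [9,183,0],"twist": -0.096,"grip": 0},
    {"offset": [9,183,0],"twist": -0.096,"grip": 0},
    {"offset": [9,183,0],"twist": -0.096,"grip": 0},
    {"offset": [9,183,0],"twist": -0.096,"grip": 0},
    {"offset": [9,183,0],"twist": -0.096,"grip": 0},
  ],
)

```text
time: 13.48
tool_pos: [0.5414, -0.2684, 0.3077]
tool_rot: [0.002, 0.997, 0.077, 0.001]
contact_force: [-0.1, -0.2, 0.7]
gripper_width: 0.237
```

```bash
python3 - <<'E'
from h import *
manip.grab_frame('wrist');manip.grab_frame('wrist')
cv2.imwrite('pics/w6.png',manip.grab_frame('wrist'));np.save('pics/w6T.npy',manip.get_calibration('wrist')['T'])
off([.541,-.263,.30],9)
find('wrist',['tray','long_row','short_row','long_a'])
E
```

```text
TCP [ 541.4 -264.9  306.7] yaw 8.92 offset [-0.1 -1.9  6.7] twist -0.001 grip 0.237 t 13.63 F [0.6 0.2 0.5]
long_a 0.86 [ 540 -264  153] {}
```

View pics/w6.png

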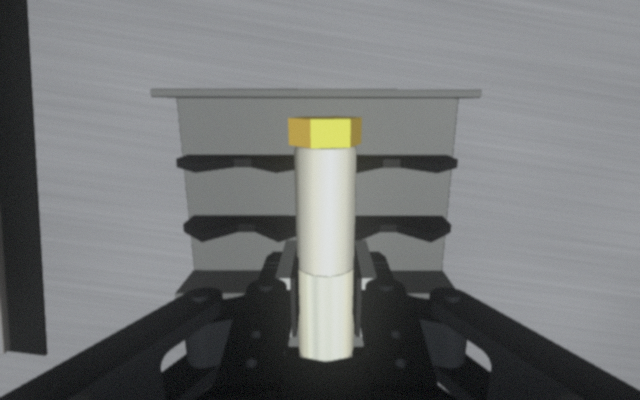

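```bash
cat > m.py <<'E'
import sys
E
python3 - <<'E'
from h import *
P=lambda u,v,z:plane('wrist',u,v,z)*1000
a,b=P(150,90,.046),P(482,91,.046);print('wall',a,b,np.linalg.norm(a-b),(a+b)/2,np.degrees(np.arctan2(-(a-b)[0],(a-b)[1])))
for z in (.03,):
  for r in((243,391,163),(236,392,230)):
    c,d=P(r[0],r[2],z),P(r[1],r[2],z);print('notch',c,d,np.linalg.norm(c-d),(c+d)/2)
c,d=P(177,97,.008),P(460,97,.008);print('base',c,d,(c+d)/2,np.linalg.norm(c-d))
g,p,M=tool();print(M[:,2])
im=cv2.imread('pics/w6.png')[80:300,140:500];cv2.imwrite('pics/w6c.png',cv2.resize(im,None,fx=2.2,fy=2.2,interpolation=cv2.INTER_CUBIC))
E
```

```text
wall [ 596.58006553 -144.59899182   46.        ] [ 628.28381375 -345.84243486   46.        ] 203.72543045993098 [ 612.43193964 -245.22071334   46.        ] 8.952755049186399
notch [ 557.34634604 -202.11592621   30.        ] [ 573.59270437 -303.24174905   30.        ] 102.42253758442095 [ 565.46952521 -252.67883763   30.        ]
notch [ 507.44740683 -201.92081461   30.        ] [ 525.48913185 -314.10744754   30.        ] 113.62809709967839 [ 516.46826934 -258.01413108   30.        ]
base [ 593.10641123 -146.02275434    8.        ] [ 625.35259902 -346.92277178    8.        ] [ 609.22950513 -246.47276306    8.        ] 203.4714565611125
[-1.79792406e-04  3.84586143e-04 -9.99999910e-01]
```

View pics/w6c.png

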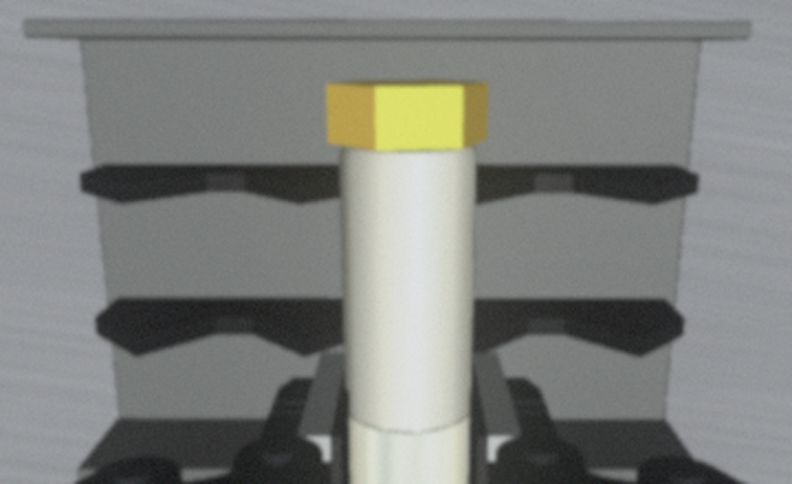

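The long tube is held straight and the tray edges are parallel to the picture. Notch floors are at about (243,163)/(392,163) and (246,228)/(388,228), which puts long_row at (541,-256.5), yaw 9°. I'll place this tube in the -52 notch.

Emit:
play_rows(
  increments=[
    {"offset": [1,38,0],"twist": 0,"grip": 0},
    {"offset": [1,43.5,30],"twist": 0,"grip": 0},
    {"offset": [1,43.5,65],"twist": 0,"grip": 0},
    {"offset": [1,43.5,85],"twist": 0,"grip": 0},
    {"offset": [1,43.5,95],"twist": 0,"grip": 0},
  ],
)

```text
time: 14.25
tool_pos: [0.5481, -0.3046, 0.2066]
tool_rot: [-0.002, 0.997, 0.08, -0.003]
contact_force: [-1.8, 0.5, -0.4]
gripper_width: 0.233
```

Emit:
play_rows(
  increments=[
    {"offset": [0,0,6],"twist": 0,"grip": 0},
    {"offset": [0,0,10],"twist": 0,"grip": 0},
    {"offset": [0,0,12],"twist": 0,"grip": 0},
    {"offset": [0,0,12],"twist": 0,"grip": 0},
    {"offset": [0,0,12],"twist": 0,"grip": 0},
  ],
)

```text
time: 14.67
tool_pos: [0.5499, -0.307, 0.2003]
tool_rot: [0.001, 0.997, 0.079, 0.001]
contact_force: [0.3, -0.4, -0.2]
gripper_width: 0.234
```

```bash
python3 - <<'E'
from h import *
off([.5491,-.3079,.198],9)
E
```

```text
TCP [ 549.9 -307.   200.3] yaw 9.06 offset [-0.9  0.8  2.3] twist 0.001 grip 0.234 t 14.67 F [ 0.3 -0.4 -0.2]
```

Emit:
play_rows(
  increments=[
    {"offset": [0,0.5,2],"twist": 0,"grip": 0},
    {"offset": [0,0.5,2],"twist": 0,"grip": 0},
    {"offset": [0,0.5,2],"twist": 0,"grip": 0.45},
    {"offset": [0,0.5,2],"twist": 0,"grip": 0.45},
    {"offset": [0,0.5,2],"twist": 0,"grip": 0.45},
  ],
)

```text
time: 15.08
tool_pos: [0.5492, -0.3071, 0.1964]
tool_rot: [-0.0, 0.997, 0.079, -0.0]
contact_force: [0.8, -0.2, 0.7]
gripper_width: 0.449
```

Emit:
play_rows(
  increments=[
    {"offset": [0,0,-15],"twist": 0,"grip": 0.45},
    {"offset": [0,0,-50],"twist": 0,"grip": 0.45},
    {"offset": [0,0,-90],"twist": 0,"grip": 0.45},
    {"offset": [0,0,-100],"twist": 0,"grip": 0.45},
    {"offset": [0,0,-100],"twist": 0,"grip": 0.45},
  ],
)

```text
time: 15.5
tool_pos: [0.5508, -0.3082, 0.3037]
tool_rot: [0.003, 0.997, 0.079, 0.004]
contact_force: [0.6, 0.1, 1.6]
gripper_width: 0.446
```

```bash
python3 - <<'E'
from h import *
manip.grab_frame('wrist')
cv2.imwrite('pics/w7.png',manip.grab_frame('wrist'))
off([.4947,.211,.298],3.5)
find('wrist',['long_a'])
E
```

```text
TCP [ 549.4 -307.3  297.8] yaw 9.04 offset [  27.5 -520.4   -0.7] twist 0.097 grip 0.45 t 15.6 F [0.6 0.3 0.4]
long_a 0.7 [ 548 -308   37] {}
```

View pics/w7.png

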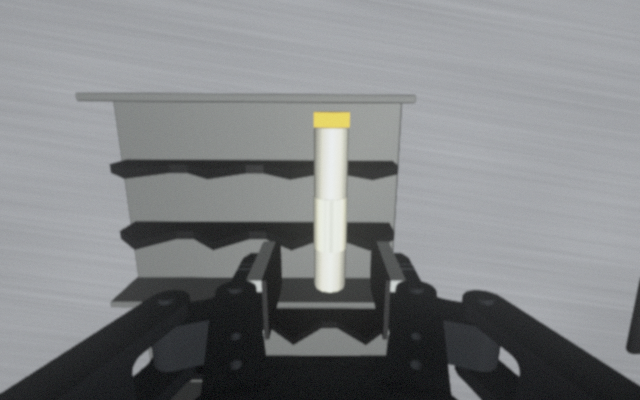

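The first long tube lies in the -52 notch (column 330, rows 113–290). Next is the short tube at carrier y=-52.

Emit:
play_rows(
  increments=[
    {"offset": [9,-173,0],"twist": 0,"grip": 0.45},
    {"offset": [9,-173,0],"twist": 0,"grip": 0.45},
    {"offset": [9,-173,0],"twist": 0,"grip": 0.45},
    {"offset": [9,-173,0],"twist": 0,"grip": 0.45},
    {"offset": [9,-173,0],"twist": 0,"grip": 0.45},
  ],
)

```text
time: 16.07
tool_pos: [0.5293, -0.1301, 0.2935]
tool_rot: [-0.002, 0.997, 0.081, -0.003]
contact_force: [0.4, -0.5, -0.8]
gripper_width: 0.448
```

Emit:
play_rows(
  increments=[
    {"offset": [9,-173,0],"twist": 0,"grip": 0.45},
    {"offset": [9,-173,0],"twist": 0,"grip": 0.45},
    {"offset": [9,-173,0],"twist": 0,"grip": 0.45},
    {"offset": [9,-173,0],"twist": 0,"grip": 0.45},
    {"offset": [9,-173,0],"twist": 0,"grip": 0.45},
  ],
)

```text
time: 16.48
tool_pos: [0.5112, 0.0415, 0.2946]
tool_rot: [-0.001, 0.997, 0.081, -0.002]
contact_force: [-0.3, -0.1, 0.3]
gripper_width: 0.451
```

Emit:
play_rows(
  increments=[
    {"offset": [9,-173,0],"twist": 0.097,"grip": 0.45},
    {"offset": [9,-173,0],"twist": 0.097,"grip": 0.45},
    {"offset": [9,-173,0],"twist": 0.097,"grip": 0.45},
    {"offset": [9,-173,0],"twist": 0.097,"grip": 0.45},
    {"offset": [9,-173,0],"twist": 0.097,"grip": 0.45},
  ],
)

```text
time: 16.9
tool_pos: [0.4933, 0.2134, 0.2952]
tool_rot: [-0.001, 0.999, 0.033, -0.001]
contact_force: [-0.3, -0.1, -0.2]
gripper_width: 0.449
```

```bash
cat >> h.py <<'E'
def tubecol(zt=.041,fn=None):
    """find white tube near the tool axis; report tool-y error (mm) and x extent in tool x"""
    manip.grab_frame('wrist');manip.grab_frame('wrist');im=manip.grab_frame('wrist')
    if fn: cv2.imwrite(fn,im)
    s,p,M=tool();hsv=cv2.cvtColor(im,cv2.COLOR_BGR2HSV)
    m=((hsv[...,2]>175)&(hsv[...,1]<60))|((hsv[...,1]>120)&(hsv[...,0]>18)&(hsv[...,0]<35)&(hsv[...,2]>120))
    m=cv2.morphologyEx(m.astype(np.uint8),cv2.MORPH_OPEN,np.ones((5,5)))
    n,l,st,c=cv2.connectedComponentsWithStats(m)
    for i in range(1,n):
        if st[i,4]>800:
            x,y,w_,h_=st[i,:4]
            yy,xx=np.nonzero(l==i); k=(yy>y+.3*h_)&(yy<y+.7*h_)
            u,v=xx[k].mean(),yy[k].mean()
            q=M.T@(plane('wrist',u,v,zt+.004)-p)*1000
            e=[(M.T@(plane('wrist',u,r,zt)-p)*1000)[0] for r in(y,y+h_)]
            print('tube px',st[i,:4],'tool y err',round(q[1],1),'x ends',np.round(e,1),'world',np.round(plane('wrist',u,v,zt+.004)*1000))
E
python3 - <<'E'
from h import *
off([.4947,.211,.298],3.5)
tubecol(fn='pics/w8.png')
off([.4947,.211,.298],3.5)
manip.grab_frame('scene');find('scene',['bar','long_a','short_a'])
E
```

```text
TCP [493.3 213.4 295.2] yaw 3.75 offset [ 1.2  2.4 -2.8] twist 0.004 grip 0.449 t 16.9 F [-0.3 -0.1 -0.2]
tube px [133 123  48 168] tool y err -106.6 x ends [ 53.7 -61.1] world [488. 315.  45.]
tube px [ 46 124  58 171] tool y err -158.9 x ends [ 53.1 -64.2] world [483. 367.  45.]
tube px [306 157  32 108] tool y err -2.2 x ends [ 32.7 -41.4] world [492. 211.  45.]
tube px [223 159  35 107] tool y err -54.4 x ends [ 31.5 -42.1] world [488. 263.  45.]
TCP [494.3 209.3 295.3] yaw 3.56 offset [ 0.5 -1.7 -2.7] twist 0.001 grip 0.45 t 17.05 F [ 0.4 -0.4 -0.4]
bar 0.97 [520  -5  -1] {}
bar 0.5 [ 756 -126    0] {}
long_a 0.87 [482 369  44] {}
long_a 0.82 [686 159  12] {}
long_a 0.78 [308 136  14] {}
long_a 0.76 [491 314  42] {}
long_a 0.68 [ 554 -315   41] {}
long_a 0.55 [712 341  10] {}
short_a 0.97 [496 214  41] {}
short_a 0.62 [495 261  39] {}
```

Emit:
play_rows(
  increments=[
    {"offset": [-2,-2.2,35],"twist": 0,"grip": 0.45},
    {"offset": [-2,-2.2,70],"twist": 0,"grip": 0.45},
    {"offset": [-2,-2.2,90],"twist": 0,"grip": 0.45},
    {"offset": [-2,-2.2,98],"twist": 0,"grip": 0.45},
    {"offset": [-2,-2.2,98],"twist": 0,"grip": 0.45},
  ],
)

```text
time: 17.67
tool_pos: [0.4915, 0.2103, 0.1962]
tool_rot: [0.001, 1.0, 0.03, -0.002]
contact_force: [-0.7, -0.4, -0.6]
gripper_width: 0.448
```

Emit:
play_rows(
  increments=[
    {"offset": [0,0,0],"twist": 0,"grip": 0.3},
    {"offset": [0,0,0],"twist": 0,"grip": 0},
    {"offset": [0,0,0],"twist": 0,"grip": 0},
    {"offset": [0,0,0],"twist": 0,"grip": 0},
    {"offset": [0,0,0],"twist": 0,"grip": 0},
  ],
)

```text
time: 18.08
tool_pos: [0.4931, 0.2118, 0.2003]
tool_rot: [-0.0, 1.0, 0.03, 0.002]
contact_force: [-0.5, -0.5, 2.9]
gripper_width: 0.234
```

```bash
python3 - <<'E'
from h import *
off([.4298,-.3278,.300],9)
E
```

```text
TCP [493.1 211.8 200.3] yaw 3.49 offset [ -95.7  534.7 -100.2] twist -0.096 grip 0.234 t 18.08 F [-0.5 -0.5  2.9]
```

Emit:
play_rows(
  increments=[
    {"offset": [0,0,-10],"twist": 0,"grip": 0},
    {"offset": [0,0,-40],"twist": 0,"grip": 0},
    {"offset": [0,0,-75],"twist": 0,"grip": 0},
    {"offset": [0,10,-100],"twist": 0,"grip": 0},
    {"offset": [0,40,-100],"twist": 0,"grip": 0},
  ],
)

```text
time: 18.5
tool_pos: [0.4967, 0.1737, 0.3069]
tool_rot: [-0.002, 0.999, 0.032, 0.006]
contact_force: [1.1, -0.0, 0.8]
gripper_width: 0.237
```

Emit:
play_rows(
  increments=[
    {"offset": [-32,165,0],"twist": 0,"grip": 0},
    {"offset": [-32,165,0],"twist": 0,"grip": 0},
    {"offset": [-32,165,0],"twist": 0,"grip": 0},
    {"offset": [-32,165,0],"twist": 0,"grip": 0},
    {"offset": [-32,165,0],"twist": 0,"grip": 0},
  ],
)

```text
time: 18.92
tool_pos: [0.4721, 0.0, 0.2997]
tool_rot: [0.001, 1.0, 0.027, 0.0]
contact_force: [0.2, 0.1, -0.5]
gripper_width: 0.232
```

Emit:
play_rows(
  increments=[
    {"offset": [-32,165,0],"twist": 0,"grip": 0},
    {"offset": [-32,165,0],"twist": 0,"grip": 0},
    {"offset": [-32,165,0],"twist": 0,"grip": 0},
    {"offset": [-32,165,0],"twist": 0,"grip": 0},
    {"offset": [-32,165,0],"twist": 0,"grip": 0},
  ],
)

```text
time: 19.33
tool_pos: [0.4502, -0.1666, 0.3002]
tool_rot: [0.002, 1.0, 0.027, 0.001]
contact_force: [-0.1, 1.3, 0.3]
gripper_width: 0.234
```

Emit:
play_rows(
  increments=[
    {"offset": [-32,165,0],"twist": -0.096,"grip": 0},
    {"offset": [-32,165,0],"twist": -0.096,"grip": 0},
    {"offset": [-32,165,0],"twist": -0.096,"grip": 0},
    {"offset": [-32,165,0],"twist": -0.096,"grip": 0},
    {"offset": [-32,165,0],"twist": -0.096,"grip": 0},
  ],
)

```text
time: 19.75
tool_pos: [0.4283, -0.3332, 0.3002]
tool_rot: [0.002, 0.997, 0.076, 0.0]
contact_force: [0.2, -0.1, -0.2]
gripper_width: 0.239
```

```bash
python3 - <<'E'
from h import *
manip.grab_frame('wrist');manip.grab_frame('wrist')
cv2.imwrite('pics/w9.png',manip.grab_frame('wrist'))
off([.4298,-.3278,.200],9)
find('wrist',['short_a'])
E
```

```text
TCP [ 429.1 -328.   298.9] yaw 8.95 offset [ 0.7 -0.  98.9] twist -0.001 grip 0.234 t 19.9 F [ 0.1  0.9 -1.4]
short_a 0.66 [ 434 -328  135] {}
```

View pics/w9.png

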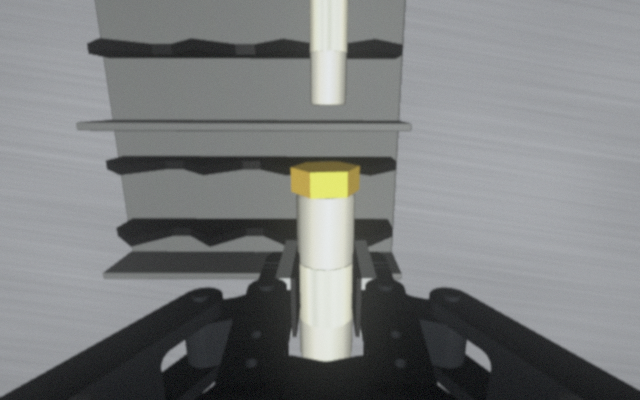

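Emit:
play_rows(
  increments=[
    {"offset": [1,0.7,30],"twist": 0,"grip": 0},
    {"offset": [1,0.7,60],"twist": 0,"grip": 0},
    {"offset": [1,0.7,80],"twist": 0,"grip": 0},
    {"offset": [1,0.7,90],"twist": 0,"grip": 0},
    {"offset": [1,0.7,95],"twist": 0,"grip": 0},
  ],
)

```text
time: 20.37
tool_pos: [0.4303, -0.3272, 0.2025]
tool_rot: [-0.001, 0.997, 0.079, -0.001]
contact_force: [-0.4, -1.5, 1.6]
gripper_width: 0.232
```

Emit:
play_rows(
  increments=[
    {"offset": [0,0,3],"twist": 0,"grip": 0},
    {"offset": [0,0,3],"twist": 0,"grip": 0},
    {"offset": [0,0,4],"twist": 0,"grip": 0},
    {"offset": [0,0,4],"twist": 0,"grip": 0},
  ],
)

```text
time: 20.7
tool_pos: [0.4305, -0.329, 0.2007]
tool_rot: [0.001, 0.997, 0.078, 0.001]
contact_force: [0.6, 0.1, -0.1]
gripper_width: 0.236
```

```bash
python3 - <<'E'
from h import *
off([.4298,-.3278,.200],9)
E
```

```text
TCP [ 430.5 -329.   200.7] yaw 8.99 offset [-0.5 -1.3  0.7] twist -0.0 grip 0.236 t 20.7 F [ 0.6  0.1 -0.1]
```

Emit:
play_rows(
  increments=[
    {"offset": [0,0,0.5],"twist": 0,"grip": 0.45},
    {"offset": [0,0,0.5],"twist": 0,"grip": 0.45},
    {"offset": [0,0,0.5],"twist": 0,"grip": 0.45},
    {"offset": [0,0,-30],"twist": 0,"grip": 0.45},
    {"offset": [0,0,-70],"twist": 0,"grip": 0.45},
  ],
)

```text
time: 21.12
tool_pos: [0.4286, -0.3274, 0.2661]
tool_rot: [-0.004, 0.997, 0.078, -0.003]
contact_force: [0.0, -0.9, 0.1]
gripper_width: 0.453
```

Emit:
play_rows(
  increments=[
    {"offset": [0,0,-30],"twist": 0,"grip": 0.45},
    {"offset": [0,0,-30],"twist": 0,"grip": 0.45},
    {"offset": [0,0,-30],"twist": 0,"grip": 0.45},
  ],
)

```text
time: 21.37
tool_pos: [0.4308, -0.3295, 0.3028]
tool_rot: [0.002, 0.997, 0.078, 0.002]
contact_force: [0.0, 0.5, -0.8]
gripper_width: 0.451
```

```bash
python3 - <<'E'
from h import *
tubecol(fn='pics/w10.png')
off([.490,.2636,.300],3.5)
E
```

```text
tube px [313   0  36 106] tool y err 2.7 x ends [122.   63.6] world [ 522. -316.   45.]
tube px [424 149 146  76] tool y err 111.8 x ends [ 37.3 -13.4] world [ 459. -436.   45.]
tube px [313 155  31 106] tool y err 2.0 x ends [ 33.5 -39.7] world [ 429. -330.   45.]
TCP [ 429.6 -328.3  298. ] yaw 8.98 offset [ 152.  -575.3   -0.9] twist 0.096 grip 0.452 t 21.52 F [ 0.1 -0.4  0.3]
```

Emit:
play_rows(
  increments=[
    {"offset": [50.6,-191.6,0],"twist": 0,"grip": 0.45},
    {"offset": [50.6,-191.6,0],"twist": 0,"grip": 0.45},
    {"offset": [50.6,-191.6,0],"twist": 0,"grip": 0.45},
    {"offset": [50.6,-191.6,0],"twist": 0,"grip": 0.45},
    {"offset": [50.6,-191.6,0],"twist": 0,"grip": 0.45},
  ],
)

```text
time: 21.93
tool_pos: [0.4492, -0.1289, 0.2973]
tool_rot: [-0.001, 0.997, 0.079, -0.002]
contact_force: [0.6, -0.5, -0.2]
gripper_width: 0.448
```

Emit:
play_rows(
  increments=[
    {"offset": [50.6,-191.6,0],"twist": 0,"grip": 0.45},
    {"offset": [50.6,-191.6,0],"twist": 0,"grip": 0.45},
    {"offset": [50.6,-191.6,0],"twist": 0,"grip": 0.45},
    {"offset": [50.6,-191.6,0],"twist": 0,"grip": 0.45},
    {"offset": [50.6,-191.6,0],"twist": 0,"grip": 0.45},
  ],
)

```text
time: 22.35
tool_pos: [0.4692, 0.0682, 0.2976]
tool_rot: [-0.0, 0.997, 0.079, -0.002]
contact_force: [0.9, -1.1, 0.0]
gripper_width: 0.451
```

Emit:
play_rows(
  increments=[
    {"offset": [50.6,-191.6,0],"twist": 0.096,"grip": 0.45},
    {"offset": [50.6,-191.6,0],"twist": 0.096,"grip": 0.45},
    {"offset": [50.6,-191.6,0],"twist": 0.096,"grip": 0.45},
    {"offset": [50.6,-191.6,0],"twist": 0.096,"grip": 0.45},
    {"offset": [50.6,-191.6,0],"twist": 0.096,"grip": 0.45},
  ],
)

```text
time: 22.77
tool_pos: [0.4894, 0.2654, 0.2974]
tool_rot: [0.0, 1.0, 0.031, -0.002]
contact_force: [0.5, 0.2, 0.7]
gripper_width: 0.451
```

```bash
python3 - <<'E'
from h import *
tubecol(fn='pics/w11.png')
off([.490,.2636,.300],3.5)
manip.grab_frame('scene');find('scene',['bar'])
E
```

```text
tube px [229 121  36 138] tool y err -50.0 x ends [ 54.7 -37.9] world [497. 315.  45.]
tube px [143 122  45 168] tool y err -102.0 x ends [ 54.1 -61.6] world [483. 366.  45.]
tube px [313 157  31 107] tool y err 2.0 x ends [ 32.4 -41.7] world [487. 262.  45.]
TCP [489.5 264.4 297.4] yaw 3.69 offset [ 0.4  0.8 -2.6] twist 0.003 grip 0.451 t 22.92 F [-0.4 -0.3  0.2]
bar 0.86 [522  -5   2] {}
bar 0.63 [493 312  42] {}
```

Emit:
play_rows(
  increments=[
    {"offset": [-0.5,1.3,35],"twist": 0,"grip": 0.45},
    {"offset": [-0.5,1.3,70],"twist": 0,"grip": 0.45},
    {"offset": [-0.5,1.3,90],"twist": 0,"grip": 0.45},
    {"offset": [-0.5,1.3,99],"twist": 0,"grip": 0.45},
    {"offset": [-0.5,1.3,99],"twist": 0,"grip": 0.45},
  ],
)

```text
time: 23.43
tool_pos: [0.4886, 0.2596, 0.1975]
tool_rot: [0.001, 1.0, 0.029, -0.003]
contact_force: [-0.5, 0.3, -0.1]
gripper_width: 0.454
```

Emit:
play_rows(
  increments=[
    {"offset": [0,0,0],"twist": 0,"grip": 0.3},
    {"offset": [0,0,0],"twist": 0,"grip": 0},
    {"offset": [0,0,0],"twist": 0,"grip": 0},
    {"offset": [0,0,0],"twist": 0,"grip": 0},
    {"offset": [0,0,0],"twist": 0,"grip": 0},
  ],
)

```text
time: 23.85
tool_pos: [0.491, 0.2617, 0.2031]
tool_rot: [-0.001, 1.0, 0.03, 0.002]
contact_force: [-0.2, 1.0, 4.4]
gripper_width: 0.237
```

```bash
python3 - <<'E'
from h import *
off([.4136,-.2260,.200],9)
E
```

```text
TCP [491.  261.7 203.1] yaw 3.48 offset [-106.8  482.1    2. ] twist -0.096 grip 0.237 t 23.85 F [-0.2  1.   4.4]
```

Emit:
play_rows(
  increments=[
    {"offset": [0,0,-10],"twist": 0,"grip": 0},
    {"offset": [0,0,-40],"twist": 0,"grip": 0},
    {"offset": [0,0,-75],"twist": 0,"grip": 0},
    {"offset": [0,10,-100],"twist": 0,"grip": 0},
    {"offset": [0,40,-100],"twist": 0,"grip": 0},
  ],
)

```text
time: 24.27
tool_pos: [0.4941, 0.2234, 0.3087]
tool_rot: [-0.002, 0.999, 0.032, 0.006]
contact_force: [1.1, -0.4, 1.3]
gripper_width: 0.236
```

Emit:
play_rows(
  increments=[
    {"offset": [-35.7,147.3,0],"twist": 0,"grip": 0},
    {"offset": [-35.7,147.3,0],"twist": 0,"grip": 0},
    {"offset": [-35.7,147.3,0],"twist": 0,"grip": 0},
    {"offset": [-35.7,147.3,0],"twist": 0,"grip": 0},
    {"offset": [-35.7,147.3,0],"twist": 0,"grip": 0},
  ],
)

```text
time: 24.68
tool_pos: [0.4647, 0.0686, 0.301]
tool_rot: [0.001, 1.0, 0.028, -0.0]
contact_force: [-0.8, 0.7, -0.0]
gripper_width: 0.233
```

Emit:
play_rows(
  increments=[
    {"offset": [-35.7,147.3,0],"twist": 0,"grip": 0},
    {"offset": [-35.7,147.3,0],"twist": 0,"grip": 0},
    {"offset": [-35.7,147.3,0],"twist": 0,"grip": 0},
    {"offset": [-35.7,147.3,0],"twist": 0,"grip": 0},
    {"offset": [-35.7,147.3,0],"twist": 0,"grip": 0},
  ],
)

```text
time: 25.1
tool_pos: [0.4383, -0.0803, 0.3014]
tool_rot: [0.001, 1.0, 0.028, 0.0]
contact_force: [0.2, 0.3, 0.4]
gripper_width: 0.237
```

Emit:
play_rows(
  increments=[
    {"offset": [-35.7,147.3,0],"twist": -0.096,"grip": 0},
    {"offset": [-35.7,147.3,0],"twist": -0.096,"grip": 0},
    {"offset": [-35.7,147.3,0],"twist": -0.096,"grip": 0},
    {"offset": [-35.7,147.3,0],"twist": -0.096,"grip": 0},
    {"offset": [-35.7,147.3,0],"twist": -0.096,"grip": 0},
  ],
)

```text
time: 25.52
tool_pos: [0.4119, -0.2295, 0.3016]
tool_rot: [0.001, 0.997, 0.076, 0.0]
contact_force: [0.2, 1.0, -0.3]
gripper_width: 0.236
```

```bash
python3 - <<'E'
from h import *
tubecol(zt=.145,fn='pics/w12.png')
off([.4136,-.2260,.201],9)
find('wrist',['short_a'])
E
```

```text
tube px [487   0  43 103] tool y err 57.5 x ends [96.9 65.7] world [ 502. -270.  149.]
tube px [470 152  36 105] tool y err 57.1 x ends [49.2  9.4] world [ 452. -277.  149.]
tube px [292 170  66  29] tool y err 0.1 x ends [42.8 32.2] world [ 450. -220.  149.]
tube px [301 200  50 161] tool y err 0.4 x ends [ 31.8 -37.2] world [ 414. -226.  149.]
TCP [ 412.5 -225.6  300.7] yaw 8.99 offset [ 1.1  0.6 99.7] twist -0.0 grip 0.232 t 25.67 F [0.7 1.  1.3]
short_a 0.74 [ 435 -331   40] {}
short_a 0.57 [ 411 -225  140] {}
```

Emit:
play_rows(
  increments=[
    {"offset": [1,1,30],"twist": 0,"grip": 0},
    {"offset": [1,1,60],"twist": 0,"grip": 0},
    {"offset": [1,1,80],"twist": 0,"grip": 0},
    {"offset": [1,1,90],"twist": 0,"grip": 0},
    {"offset": [1,1,95],"twist": 0,"grip": 0},
  ],
)

```text
time: 26.13
tool_pos: [0.4131, -0.2253, 0.2038]
tool_rot: [-0.001, 0.997, 0.079, -0.001]
contact_force: [0.1, 0.1, -0.5]
gripper_width: 0.232
```

Emit:
play_rows(
  increments=[
    {"offset": [0,0,3],"twist": 0,"grip": 0},
    {"offset": [0,0,3],"twist": 0,"grip": 0},
    {"offset": [0,0,4],"twist": 0,"grip": 0},
    {"offset": [0,0,4],"twist": 0,"grip": 0},
  ],
)

```text
time: 26.47
tool_pos: [0.414, -0.2273, 0.203]
tool_rot: [0.001, 0.997, 0.078, 0.001]
contact_force: [0.6, -0.4, 0.2]
gripper_width: 0.231
```

```bash
python3 - <<'E'
from h import *
off([.4136,-.2260,.201],9)
E
```

```text
TCP [ 414.  -227.3  203. ] yaw 8.99 offset [-0.2 -1.4  2. ] twist -0.0 grip 0.231 t 26.47 F [ 0.6 -0.4  0.2]
```

Emit:
play_rows(
  increments=[
    {"offset": [0,0,1],"twist": 0,"grip": 0.45},
    {"offset": [0,0,1],"twist": 0,"grip": 0.45},
    {"offset": [0,0,1],"twist": 0,"grip": 0.45},
    {"offset": [0,0,-30],"twist": 0,"grip": 0.45},
    {"offset": [0,0,-70],"twist": 0,"grip": 0.45},
  ],
)

```text
time: 26.88
tool_pos: [0.4118, -0.2259, 0.2685]
tool_rot: [-0.003, 0.997, 0.078, -0.003]
contact_force: [0.6, -1.2, -0.1]
gripper_width: 0.45
```

Emit:
play_rows(
  increments=[
    {"offset": [0,0,-30],"twist": 0,"grip": 0.45},
    {"offset": [0,0,-30],"twist": 0,"grip": 0.45},
    {"offset": [0,0,-30],"twist": 0,"grip": 0.45},
  ],
)

```text
time: 27.13
tool_pos: [0.4141, -0.2276, 0.3045]
tool_rot: [0.002, 0.997, 0.078, 0.002]
contact_force: [0.8, -0.0, -1.0]
gripper_width: 0.448
```

```bash
python3 - <<'E'
from h import *
tubecol(fn='pics/w13.png')
off([.4875,.3145,.300],3.5)
E
```

```text
tube px [486   0  44 105] tool y err 105.9 x ends [122.4  64.2] world [ 522. -316.   45.]
tube px [469 153  37 106] tool y err 105.1 x ends [ 34.5 -39.1] world [ 429. -330.   45.]
tube px [313 155  30 105] tool y err 1.6 x ends [ 33.2 -39.9] world [ 412. -228.   45.]
TCP [ 412.9 -226.7  300. ] yaw 8.98 offset [ 158.2 -522.9    0.8] twist 0.096 grip 0.452 t 27.28 F [-0.8 -0.  -0.4]
```

Emit:
play_rows(
  increments=[
    {"offset": [52.7,-174.3,0],"twist": 0,"grip": 0.45},
    {"offset": [52.7,-174.3,0],"twist": 0,"grip": 0.45},
    {"offset": [52.7,-174.3,0],"twist": 0,"grip": 0.45},
    {"offset": [52.7,-174.3,0],"twist": 0,"grip": 0.45},
    {"offset": [52.7,-174.3,0],"twist": 0,"grip": 0.45},
  ],
)

```text
time: 27.7
tool_pos: [0.4374, -0.043, 0.2994]
tool_rot: [-0.002, 0.997, 0.08, -0.002]
contact_force: [0.1, -0.8, 0.9]
gripper_width: 0.45
```

Emit:
play_rows(
  increments=[
    {"offset": [52.7,-174.3,0],"twist": 0,"grip": 0.45},
    {"offset": [52.7,-174.3,0],"twist": 0,"grip": 0.45},
    {"offset": [52.7,-174.3,0],"twist": 0,"grip": 0.45},
    {"offset": [52.7,-174.3,0],"twist": 0,"grip": 0.45},
    {"offset": [52.7,-174.3,0],"twist": 0,"grip": 0.45},
  ],
)

```text
time: 28.12
tool_pos: [0.4623, 0.1376, 0.2997]
tool_rot: [-0.001, 0.997, 0.08, -0.002]
contact_force: [-0.5, -0.3, 0.3]
gripper_width: 0.45
```

Emit:
play_rows(
  increments=[
    {"offset": [52.7,-174.3,0],"twist": 0.096,"grip": 0.45},
    {"offset": [52.7,-174.3,0],"twist": 0.096,"grip": 0.45},
    {"offset": [52.7,-174.3,0],"twist": 0.096,"grip": 0.45},
    {"offset": [52.7,-174.3,0],"twist": 0.096,"grip": 0.45},
    {"offset": [52.7,-174.3,0],"twist": 0.096,"grip": 0.45},
  ],
)

```text
time: 28.53
tool_pos: [0.4872, 0.3179, 0.2995]
tool_rot: [-0.0, 0.999, 0.032, -0.001]
contact_force: [0.1, 0.1, 0.6]
gripper_width: 0.451
```

```bash
python3 - <<'E'
from h import *
tubecol(fn='pics/w14.png')
off([.4875,.3145,.201],3.5)
manip.grab_frame('scene');find('scene',['bar'])
E
```

```text
tube px [309 122  32 169] tool y err -0.4 x ends [ 54.  -63.8] world [486. 314.  45.]
tube px [225 124  37 140] tool y err -52.5 x ends [ 52.8 -42.7] world [492. 367.  45.]
TCP [487.4 314.6 299.6] yaw 3.6 offset [ 0.5 -0.1 98.6] twist 0.002 grip 0.449 t 28.68 F [-0.1 -0.6 -0.4]
bar 0.91 [523  -6   3] {}
```

Emit:
play_rows(
  increments=[
    {"offset": [-1,-1,35],"twist": 0,"grip": 0.45},
    {"offset": [-1,-1,70],"twist": 0,"grip": 0.45},
    {"offset": [-1,-1,90],"twist": 0,"grip": 0.45},
    {"offset": [-1,-1,101],"twist": 0,"grip": 0.45},
    {"offset": [-1,-1,101],"twist": 0,"grip": 0.45},
  ],
)

```text
time: 29.2
tool_pos: [0.4856, 0.313, 0.1974]
tool_rot: [0.001, 1.0, 0.029, -0.003]
contact_force: [0.2, -0.2, -0.8]
gripper_width: 0.454
```

Emit:
play_rows(
  increments=[
    {"offset": [0,0,0],"twist": 0,"grip": 0.3},
    {"offset": [0,0,0],"twist": 0,"grip": 0},
    {"offset": [0,0,0],"twist": 0,"grip": 0},
    {"offset": [0,0,0],"twist": 0,"grip": 0},
    {"offset": [0,0,0],"twist": 0,"grip": 0},
  ],
)

```text
time: 29.62
tool_pos: [0.4874, 0.3153, 0.2021]
tool_rot: [-0.0, 1.0, 0.03, 0.001]
contact_force: [0.6, 0.8, 2.7]
gripper_width: 0.234
```

```bash
python3 - <<'E'
from h import *
off([.5412,-.2580,.200],9)
E
```

```text
TCP [487.4 315.3 202.1] yaw 3.49 offset [ 18.9 575.5   1.7] twist -0.096 grip 0.234 t 29.62 F [0.6 0.8 2.7]
```

Emit:
play_rows(
  increments=[
    {"offset": [0,0,-10],"twist": 0,"grip": 0},
    {"offset": [0,0,-40],"twist": 0,"grip": 0},
    {"offset": [0,0,-75],"twist": 0,"grip": 0},
    {"offset": [0,10,-100],"twist": 0,"grip": 0},
    {"offset": [0,40,-100],"twist": 0,"grip": 0},
  ],
)

```text
time: 30.03
tool_pos: [0.4911, 0.2777, 0.3095]
tool_rot: [-0.003, 0.999, 0.032, 0.006]
contact_force: [1.4, -0.1, 0.1]
gripper_width: 0.237
```

Emit:
play_rows(
  increments=[
    {"offset": [6.3,178.5,0],"twist": 0,"grip": 0},
    {"offset": [6.3,178.5,0],"twist": 0,"grip": 0},
    {"offset": [6.3,178.5,0],"twist": 0,"grip": 0},
    {"offset": [6.3,178.5,0],"twist": 0,"grip": 0},
    {"offset": [6.3,178.5,0],"twist": 0,"grip": 0},
  ],
)

```text
time: 30.45
tool_pos: [0.5066, 0.0934, 0.3018]
tool_rot: [0.001, 1.0, 0.028, 0.001]
contact_force: [0.3, -0.1, -1.2]
gripper_width: 0.235
```

Emit:
play_rows(
  increments=[
    {"offset": [6.3,178.5,0],"twist": 0,"grip": 0},
    {"offset": [6.3,178.5,0],"twist": 0,"grip": 0},
    {"offset": [6.3,178.5,0],"twist": 0,"grip": 0},
    {"offset": [6.3,178.5,0],"twist": 0,"grip": 0},
    {"offset": [6.3,178.5,0],"twist": 0,"grip": 0},
  ],
)

```text
time: 30.87
tool_pos: [0.5239, -0.0844, 0.3021]
tool_rot: [0.001, 1.0, 0.028, 0.001]
contact_force: [0.1, -0.1, -1.2]
gripper_width: 0.237
```

Emit:
play_rows(
  increments=[
    {"offset": [6.3,178.5,0],"twist": -0.096,"grip": 0},
    {"offset": [6.3,178.5,0],"twist": -0.096,"grip": 0},
    {"offset": [6.3,178.5,0],"twist": -0.096,"grip": 0},
    {"offset": [6.3,178.5,0],"twist": -0.096,"grip": 0},
    {"offset": [6.3,178.5,0],"twist": -0.096,"grip": 0},
  ],
)

```text
time: 31.28
tool_pos: [0.541, -0.2624, 0.3019]
tool_rot: [0.001, 0.997, 0.077, 0.001]
contact_force: [-1.0, 0.4, 0.1]
gripper_width: 0.236
```

```bash
python3 - <<'E'
from h import *
tubecol(zt=.145,fn='pics/w15.png')
off([.5412,-.2580,.202],9)
E
```

```text
tube px [291 112  68  28] tool y err -0.0 x ends [62.8 53.3] world [ 598. -249.  149.]
tube px [391 124  34 163] tool y err 28.8 x ends [58.7 -3.3] world [ 575. -282.  149.]
tube px [302 141  49 220] tool y err 0.5 x ends [ 53.  -37.4] world [ 554. -257.  149.]
TCP [ 540.8 -258.4  301. ] yaw 8.91 offset [ 0.4 -0.2 99. ] twist -0.002 grip 0.233 t 31.43 F [ 0.7  1.1 -0.5]
```

Emit:
play_rows(
  increments=[
    {"offset": [0.4,0,30],"twist": 0,"grip": 0},
    {"offset": [0.4,0,60],"twist": 0,"grip": 0},
    {"offset": [0.4,0,80],"twist": 0,"grip": 0},
    {"offset": [0.4,0,90],"twist": 0,"grip": 0},
    {"offset": [0.4,0,95],"twist": 0,"grip": 0},
  ],
)

```text
time: 31.85
tool_pos: [0.5411, -0.2566, 0.205]
tool_rot: [-0.0, 0.997, 0.079, -0.001]
contact_force: [-1.4, -1.1, 3.5]
gripper_width: 0.235
```

Emit:
play_rows(
  increments=[
    {"offset": [0,0,3],"twist": 0,"grip": 0},
    {"offset": [0,0,3],"twist": 0,"grip": 0},
    {"offset": [0,0,4],"twist": 0,"grip": 0},
    {"offset": [0,0,4],"twist": 0,"grip": 0},
  ],
)

```text
time: 32.18
tool_pos: [0.5417, -0.2582, 0.2031]
tool_rot: [0.001, 0.997, 0.078, 0.001]
contact_force: [0.4, -0.2, 1.2]
gripper_width: 0.234
```

```bash
python3 - <<'E'
from h import *
off([.5412,-.2580,.202],9)
E
```

```text
TCP [ 541.7 -258.2  203.1] yaw 8.99 offset [-0.5 -0.2  1.1] twist -0.0 grip 0.234 t 32.18 F [ 0.4 -0.2  1.2]
```

Emit:
play_rows(
  increments=[
    {"offset": [0,0,1],"twist": 0,"grip": 0.45},
    {"offset": [0,0,1],"twist": 0,"grip": 0.45},
    {"offset": [0,0,1],"twist": 0,"grip": 0.45},
    {"offset": [0,0,-30],"twist": 0,"grip": 0.45},
    {"offset": [0,0,-70],"twist": 0,"grip": 0.45},
  ],
)

```text
time: 32.6
tool_pos: [0.5392, -0.257, 0.2673]
tool_rot: [-0.003, 0.997, 0.078, -0.004]
contact_force: [-0.3, -0.2, -0.9]
gripper_width: 0.449
```

Emit:
play_rows(
  increments=[
    {"offset": [0,0,-30],"twist": 0,"grip": 0.45},
    {"offset": [0,0,-30],"twist": 0,"grip": 0.45},
    {"offset": [0,0,-30],"twist": 0,"grip": 0.45},
  ],
)

```text
time: 32.85
tool_pos: [0.5418, -0.2586, 0.3048]
tool_rot: [0.002, 0.997, 0.078, 0.002]
contact_force: [0.2, 0.0, -0.4]
gripper_width: 0.451
```

```bash
python3 - <<'E'
from h import *
tubecol(fn='pics/w16.png')
off([.4845,.3665,.300],3.5)
E
```

```text
tube px [314 121  31 165] tool y err 2.6 x ends [ 54.6 -59.9] world [ 542. -260.   45.]
tube px [393 123  38 144] tool y err 55.6 x ends [ 53.3 -45.1] world [ 556. -311.   45.]
TCP [ 540.5 -257.8  299.8] yaw 8.98 offset [  42.1 -625.4    1.1] twist 0.096 grip 0.45 t 33.0 F [-1.6 -0.4  0.3]
```

Emit:
play_rows(
  increments=[
    {"offset": [10.5,-156.4,0],"twist": 0,"grip": 0.45},
    {"offset": [10.5,-156.4,0],"twist": 0,"grip": 0.45},
    {"offset": [10.5,-156.4,0],"twist": 0,"grip": 0.45},
    {"offset": [10.5,-156.4,0],"twist": 0,"grip": 0.45},
    {"offset": [10.5,-156.4,0],"twist": 0,"grip": 0.45},
  ],
)

```text
time: 33.42
tool_pos: [0.5256, -0.0974, 0.2989]
tool_rot: [-0.002, 0.997, 0.081, -0.002]
contact_force: [-0.5, -0.3, 0.7]
gripper_width: 0.448
```

Emit:
play_rows(
  increments=[
    {"offset": [10.5,-156.4,0],"twist": 0,"grip": 0.45},
    {"offset": [10.5,-156.4,0],"twist": 0,"grip": 0.45},
    {"offset": [10.5,-156.4,0],"twist": 0,"grip": 0.45},
    {"offset": [10.5,-156.4,0],"twist": 0,"grip": 0.45},
    {"offset": [10.5,-156.4,0],"twist": 0,"grip": 0.45},
  ],
)

```text
time: 33.83
tool_pos: [0.5116, 0.0581, 0.2996]
tool_rot: [-0.001, 0.997, 0.081, -0.002]
contact_force: [0.9, 0.6, -0.8]
gripper_width: 0.45
```

Emit:
play_rows(
  increments=[
    {"offset": [10.5,-156.4,0],"twist": 0,"grip": 0.45},
    {"offset": [10.5,-156.4,0],"twist": 0,"grip": 0.45},
    {"offset": [10.5,-156.4,0],"twist": 0,"grip": 0.45},
    {"offset": [10.5,-156.4,0],"twist": 0,"grip": 0.45},
    {"offset": [10.5,-156.4,0],"twist": 0,"grip": 0.45},
  ],
)

```text
time: 34.25
tool_pos: [0.4979, 0.2138, 0.3001]
tool_rot: [-0.001, 0.997, 0.081, -0.001]
contact_force: [-0.4, 0.3, -0.6]
gripper_width: 0.447
```

Emit:
play_rows(
  increments=[
    {"offset": [10.5,-156.4,0],"twist": 0.096,"grip": 0.45},
    {"offset": [10.5,-156.4,0],"twist": 0.096,"grip": 0.45},
    {"offset": [10.5,-156.4,0],"twist": 0.096,"grip": 0.45},
    {"offset": [10.5,-156.4,0],"twist": 0.096,"grip": 0.45},
    {"offset": [10.5,-156.4,0],"twist": 0.096,"grip": 0.45},
  ],
)

```text
time: 34.67
tool_pos: [0.4842, 0.3698, 0.3002]
tool_rot: [-0.0, 0.999, 0.032, -0.001]
contact_force: [-0.4, -0.3, 0.2]
gripper_width: 0.446
```

```bash
python3 - <<'E'
from h import *
tubecol(fn='pics/w17.png')
off([.4845,.3665,.201],3.5)
manip.grab_frame('scene');find('scene',['bar','long_a','short_a'])
E
```

```text
tube px [307 126  30 166] tool y err -2.4 x ends [ 51.5 -64.8] world [482. 367.  45.]
TCP [485.  365.6 300.1] yaw 3.48 offset [-0.2 -1.1 99.1] twist -0.0 grip 0.451 t 34.82 F [ 0.3 -0.  -0.8]
bar 0.76 [525  -5  -1] {}
long_a 0.84 [686 160   8] {}
long_a 0.75 [311 133  15] {}
long_a 0.7 [ 554 -316   42] {}
long_a 0.63 [ 544 -261   41] {}
long_a 0.57 [482 367  43] {}
short_a 0.68 [ 436 -327   40] {}
short_a 0.61 [ 421 -227   40] {}
```

Emit:
play_rows(
  increments=[
    {"offset": [-2,-2.2,35],"twist": 0,"grip": 0.45},
    {"offset": [-2,-2.2,70],"twist": 0,"grip": 0.45},
    {"offset": [-2,-2.2,90],"twist": 0,"grip": 0.45},
    {"offset": [-2,-2.2,101],"twist": 0,"grip": 0.45},
    {"offset": [-2,-2.2,101],"twist": 0,"grip": 0.45},
  ],
)

```text
time: 35.43
tool_pos: [0.4818, 0.367, 0.1975]
tool_rot: [0.001, 1.0, 0.03, -0.003]
contact_force: [-0.3, -0.5, 0.4]
gripper_width: 0.451
```

Emit:
play_rows(
  increments=[
    {"offset": [0,0,0],"twist": 0,"grip": 0.3},
    {"offset": [0,0,0],"twist": 0,"grip": 0},
    {"offset": [0,0,0],"twist": 0,"grip": 0},
    {"offset": [0,0,0],"twist": 0,"grip": 0},
    {"offset": [0,0,0],"twist": 0,"grip": 0},
  ],
)

```text
time: 35.85
tool_pos: [0.4833, 0.3688, 0.2023]
tool_rot: [-0.001, 1.0, 0.03, 0.001]
contact_force: [0.2, -0.2, 2.3]
gripper_width: 0.232
```

```bash
python3 - <<'E'
from h import *
off([.5331,-.2070,.200],9)
E
```

```text
TCP [483.3 368.8 202.3] yaw 3.49 offset [ 14.7 577.7   1.6] twist -0.096 grip 0.232 t 35.85 F [ 0.2 -0.2  2.3]
```

Emit:
play_rows(
  increments=[
    {"offset": [0,0,-10],"twist": 0,"grip": 0},
    {"offset": [0,0,-40],"twist": 0,"grip": 0},
    {"offset": [0,0,-75],"twist": 0,"grip": 0},
    {"offset": [0,10,-100],"twist": 0,"grip": 0},
    {"offset": [0,40,-100],"twist": 0,"grip": 0},
  ],
)

```text
time: 36.27
tool_pos: [0.4868, 0.3313, 0.3097]
tool_rot: [-0.004, 0.999, 0.032, 0.006]
contact_force: [1.8, 0.5, 0.4]
gripper_width: 0.233
```

Emit:
play_rows(
  increments=[
    {"offset": [5,179.2,0],"twist": 0,"grip": 0},
    {"offset": [5,179.2,0],"twist": 0,"grip": 0},
    {"offset": [5,179.2,0],"twist": 0,"grip": 0},
    {"offset": [5,179.2,0],"twist": 0,"grip": 0},
    {"offset": [5,179.2,0],"twist": 0,"grip": 0},
  ],
)

```text
time: 36.68
tool_pos: [0.5011, 0.1461, 0.3017]
tool_rot: [0.001, 1.0, 0.029, 0.001]
contact_force: [-0.3, -0.0, -0.8]
gripper_width: 0.234
```

Emit:
play_rows(
  increments=[
    {"offset": [5,179.2,0],"twist": 0,"grip": 0},
    {"offset": [5,179.2,0],"twist": 0,"grip": 0},
    {"offset": [5,179.2,0],"twist": 0,"grip": 0},
    {"offset": [5,179.2,0],"twist": 0,"grip": 0},
    {"offset": [5,179.2,0],"twist": 0,"grip": 0},
  ],
)

```text
time: 37.1
tool_pos: [0.5172, -0.0324, 0.3019]
tool_rot: [0.001, 1.0, 0.028, 0.001]
contact_force: [1.2, -0.4, -0.3]
gripper_width: 0.232
```

Emit:
play_rows(
  increments=[
    {"offset": [5,179.2,0],"twist": -0.096,"grip": 0},
    {"offset": [5,179.2,0],"twist": -0.096,"grip": 0},
    {"offset": [5,179.2,0],"twist": -0.096,"grip": 0},
    {"offset": [5,179.2,0],"twist": -0.096,"grip": 0},
    {"offset": [5,179.2,0],"twist": -0.096,"grip": 0},
  ],
)

```text
time: 37.52
tool_pos: [0.5332, -0.2112, 0.3019]
tool_rot: [0.001, 0.997, 0.077, 0.001]
contact_force: [-0.4, 0.6, -0.0]
gripper_width: 0.234
```

```bash
python3 - <<'E'
from h import *
tubecol(zt=.145,fn='pics/w18.png')
off([.5331,-.2070,.202],9)
E
```

```text
tube px [291 115  69  27] tool y err 0.1 x ends [61.8 52.6] world [ 590. -198.  149.]
tube px [389 122  33 163] tool y err 28.2 x ends [59.4 -2.5] world [ 568. -230.  149.]
tube px [467 124  42 164] tool y err 56.8 x ends [58.7 -3.8] world [ 572. -259.  149.]
tube px [303 143  47 217] tool y err 0.6 x ends [ 52.3 -36.9] world [ 546. -206.  149.]
TCP [ 533.  -207.4  301. ] yaw 8.9 offset [ 0.1 -0.3 99. ] twist -0.002 grip 0.236 t 37.67 F [-0.1  0.4 -0.8]
```

Emit:
play_rows(
  increments=[
    {"offset": [0,0,30],"twist": 0,"grip": 0},
    {"offset": [0,0,60],"twist": 0,"grip": 0},
    {"offset": [0,0,80],"twist": 0,"grip": 0},
    {"offset": [0,0,90],"twist": 0,"grip": 0},
    {"offset": [0,0,95],"twist": 0,"grip": 0},
  ],
)

```text
time: 38.08
tool_pos: [0.5328, -0.2057, 0.2049]
tool_rot: [-0.0, 0.997, 0.079, -0.001]
contact_force: [-0.8, -1.2, 3.0]
gripper_width: 0.236
```

Emit:
play_rows(
  increments=[
    {"offset": [0,0,3],"twist": 0,"grip": 0},
    {"offset": [0,0,3],"twist": 0,"grip": 0},
    {"offset": [0,0,4],"twist": 0,"grip": 0},
    {"offset": [0,0,4],"twist": 0,"grip": 0},
  ],
)

```text
time: 38.42
tool_pos: [0.5335, -0.2072, 0.203]
tool_rot: [0.001, 0.997, 0.078, 0.001]
contact_force: [-1.0, -0.5, 0.4]
gripper_width: 0.234
```

```bash
python3 - <<'E'
from h import *
off([.5331,-.2070,.202],9)
E
```

```text
TCP [ 533.5 -207.2  203. ] yaw 8.99 offset [-0.3 -0.3  1. ] twist -0.0 grip 0.234 t 38.42 F [-1.  -0.5  0.4]
```

Emit:
play_rows(
  increments=[
    {"offset": [0,0,1],"twist": 0,"grip": 0.45},
    {"offset": [0,0,1],"twist": 0,"grip": 0.45},
    {"offset": [0,0,1],"twist": 0,"grip": 0.45},
    {"offset": [0,0,-30],"twist": 0,"grip": 0.45},
    {"offset": [0,0,-70],"twist": 0,"grip": 0.45},
  ],
)

```text
time: 38.83
tool_pos: [0.5309, -0.2062, 0.2676]
tool_rot: [-0.003, 0.997, 0.078, -0.004]
contact_force: [-0.1, -0.2, 0.2]
gripper_width: 0.446
```

Emit:
play_rows(
  increments=[
    {"offset": [-40,50,-120],"twist": 0,"grip": 0.6},
    {"offset": [-40,50,-120],"twist": 0,"grip": 0.6},
    {"offset": [-40,50,-120],"twist": 0,"grip": 0.6},
    {"offset": [-40,50,-120],"twist": 0,"grip": 0.6},
    {"offset": [-40,50,-120],"twist": 0,"grip": 0.6},
  ],
)

```text
time: 39.25
tool_pos: [0.5012, -0.2644, 0.397]
tool_rot: [0.003, 0.997, 0.077, 0.003]
contact_force: [0.0, -0.2, 0.5]
gripper_width: 0.6
```

```bash
python3 - <<'E'
from h import *
manip.grab_frame('wrist');cv2.imwrite('pics/w19.png',manip.grab_frame('wrist'))
manip.grab_frame('scene');manip.grab_frame('side');find('scene',['bar','mat']);find('side',['bar'])
off([.5184,-.0037,.330],-0.98)
E
```

```text
bar 0.92 [523  -4  -1] {}
bar 0.54 [522  -3  -3] {}
mat 0.77 [521  -4   1] {}
bar 0.7 [492 266  -1] {}
bar 0.63 [517  -2   6] {}
TCP [ 501.1 -262.1  389.2] yaw 9.04 offset [  57.9 -252.3   59.7] twist 0.175 grip 0.597 t 39.6 F [-0.1 -0.2 -1.2]
```

View pics/w19.png

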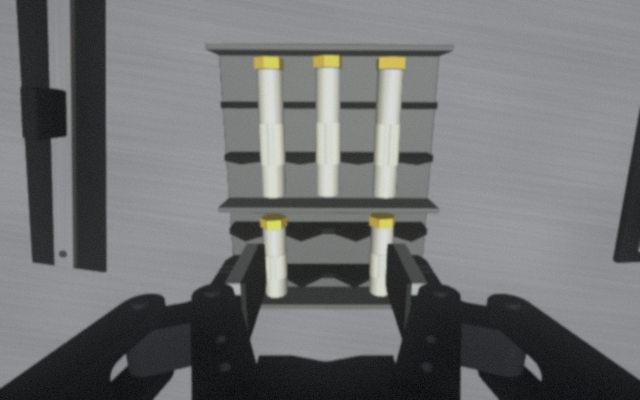

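All five tubes lie in their notches: longs at columns 267, 328 and 390, shorts at 274 and 381. The bar is on the mat, handle up at (45,113). Back to the bar.

Emit:
play_rows(
  increments=[
    {"offset": [29,-126,30],"twist": 0,"grip": 0.6},
    {"offset": [29,-126,30],"twist": 0,"grip": 0.6},
    {"offset": [29,-126,30],"twist": 0,"grip": 0.6},
    {"offset": [29,-126,30],"twist": 0,"grip": 0.6},
    {"offset": [29,-126,30],"twist": 0,"grip": 0.6},
  ],
)

```text
time: 40.02
tool_pos: [0.5098, -0.1312, 0.3595]
tool_rot: [-0.001, 0.997, 0.081, -0.002]
contact_force: [-0.4, 0.1, 0.5]
gripper_width: 0.6
```

Emit:
play_rows(
  increments=[
    {"offset": [29,-126,30],"twist": 0.175,"grip": 0.6},
    {"offset": [29,-126,30],"twist": 0.175,"grip": 0.6},
    {"offset": [29,-126,30],"twist": 0.175,"grip": 0.6},
    {"offset": [29,-126,30],"twist": 0.175,"grip": 0.6},
    {"offset": [29,-126,30],"twist": 0.175,"grip": 0.6},
  ],
)

```text
time: 40.43
tool_pos: [0.519, -0.0035, 0.3305]
tool_rot: [-0.0, 1.0, -0.007, -0.001]
contact_force: [0.2, -0.3, 0.4]
gripper_width: 0.598
```

```bash
python3 - <<'E'
from h import *
manip.grab_frame('wrist');manip.grab_frame('wrist');cv2.imwrite('pics/w20.png',manip.grab_frame('wrist'))
find('wrist',['bar'])
off([.5184,-.0037,.1927],-0.98)
for y in (-22,0,22): print(pix('wrist',[.5184+y/1000,-.0037,.049]))
E
```

```text
bar 0.56 [520  -2   7] {}
TCP [519.5  -6.4 332.3] yaw -1.14 offset [ -1.3  -2.8 139.6] twist -0.003 grip 0.6 t 40.63 F [0.6 0.2 0.8]
(np.float64(321.82553893209587), np.float64(225.89586613444754))
(np.float64(321.1308629759461), np.float64(197.49380897542613))
(np.float64(320.4048051036868), np.float64(167.80869175478645))
```

View pics/w20.png

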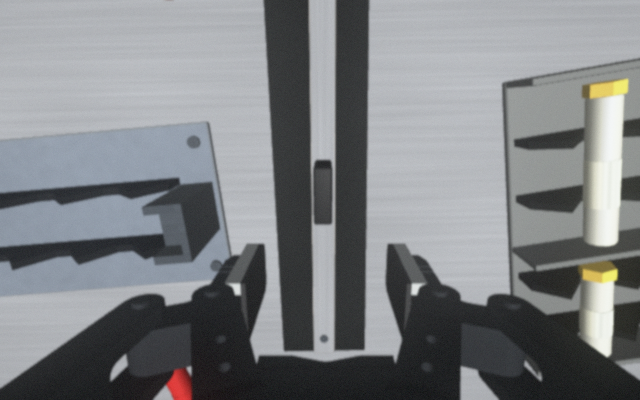

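Emit:
play_rows(
  increments=[
    {"offset": [-1,-2.5,35],"twist": 0,"grip": 0.6},
    {"offset": [-1,-2.5,70],"twist": 0,"grip": 0.6},
    {"offset": [-1,-2.5,105],"twist": 0,"grip": 0.6},
    {"offset": [-1,-2.5,130],"twist": 0,"grip": 0.6},
    {"offset": [-1,-2.5,138],"twist": 0,"grip": 0.6},
  ],
)

```text
time: 41.05
tool_pos: [0.5162, -0.0037, 0.1895]
tool_rot: [-0.0, 1.0, -0.01, -0.004]
contact_force: [-0.7, 0.6, -0.7]
gripper_width: 0.601
```

Emit:
play_rows(
  increments=[
    {"offset": [0,0,0],"twist": 0,"grip": 0.6},
    {"offset": [0,0,0],"twist": 0,"grip": 0.3},
    {"offset": [0,0,0],"twist": 0,"grip": 0},
    {"offset": [0,0,0],"twist": 0,"grip": 0},
    {"offset": [0,0,0],"twist": 0,"grip": 0},
  ],
)

```text
time: 41.47
tool_pos: [0.5194, -0.0027, 0.1964]
tool_rot: [0.001, 1.0, -0.009, 0.002]
contact_force: [-0.2, -1.1, 5.3]
gripper_width: 0.15
```

Emit:
play_rows(
  increments=[
    {"offset": [0,0,0],"twist": 0,"grip": 0},
    {"offset": [0,0,0],"twist": 0,"grip": 0},
    {"offset": [0,0,0],"twist": 0,"grip": 0},
    {"offset": [0,0,0],"twist": 0,"grip": 0},
  ],
)

```text
time: 41.8
tool_pos: [0.5195, -0.0027, 0.1964]
tool_rot: [0.001, 1.0, -0.009, 0.002]
contact_force: [-0.6, -1.3, 6.9]
gripper_width: 0.151
```

```bash
python3 - <<'E'
from h import *
off([.5184,-.0037,.1927],-0.98)
E
```

```text
TCP [519.5  -2.7 196.4] yaw -1.03 offset [-1.1  1.   3.7] twist -0.001 grip 0.151 t 41.8 F [-0.6 -1.3  6.9]
```

Emit:
play_rows(
  increments=[
    {"offset": [0,0,-10],"twist": 0,"grip": 0},
    {"offset": [0,0,-35],"twist": 0,"grip": 0},
    {"offset": [0,0,-70],"twist": 0,"grip": 0},
    {"offset": [0,0,-110],"twist": 0,"grip": 0},
    {"offset": [0,0,-150],"twist": 0,"grip": 0},
  ],
)

```text
time: 42.22
tool_pos: [0.517, -0.002, 0.3444]
tool_rot: [-0.0, 1.0, -0.009, -0.001]
contact_force: [1.0, -1.7, -2.2]
gripper_width: 0.153
```

Emit:
play_rows(
  increments=[
    {"offset": [0,0,0],"twist": -0.11,"grip": 0},
    {"offset": [0,0,0],"twist": -0.22,"grip": 0},
    {"offset": [0,0,0],"twist": -0.33,"grip": 0},
    {"offset": [0,0,0],"twist": -0.44,"grip": 0},
    {"offset": [0,0,0],"twist": -0.55,"grip": 0},
  ],
)

```text
time: 42.63
tool_pos: [0.5175, -0.002, 0.3436]
tool_rot: [-0.0, 0.964, 0.266, -0.0]
contact_force: [-0.6, 0.8, -2.2]
gripper_width: 0.154
```

Emit:
play_rows(
  increments=[
    {"offset": [0,0,0],"twist": -0.11,"grip": 0},
    {"offset": [0,0,0],"twist": -0.22,"grip": 0},
    {"offset": [0,0,0],"twist": -0.33,"grip": 0},
    {"offset": [0,0,0],"twist": -0.44,"grip": 0},
    {"offset": [0,0,0],"twist": -0.55,"grip": 0},
  ],
)

```text
time: 43.05
tool_pos: [0.5175, -0.0021, 0.3435]
tool_rot: [-0.001, 0.856, 0.517, -0.0]
contact_force: [0.1, -0.5, -2.7]
gripper_width: 0.15
```

Emit:
play_rows(
  increments=[
    {"offset": [0,0,0],"twist": -0.11,"grip": 0},
    {"offset": [0,0,0],"twist": -0.22,"grip": 0},
    {"offset": [0,0,0],"twist": -0.33,"grip": 0},
    {"offset": [0,0,0],"twist": -0.44,"grip": 0},
    {"offset": [0,0,0],"twist": -0.55,"grip": 0},
  ],
)

```text
time: 43.47
tool_pos: [0.5175, -0.0021, 0.3434]
tool_rot: [-0.001, 0.683, 0.73, -0.0]
contact_force: [0.3, -0.1, -2.2]
gripper_width: 0.154
```

```bash
python3 - <<'E'
from h import *
manip.grab_frame('scene')
off([.491,.2662,.345],93.5)
find('scene',['bar'])
E
```

```text
TCP [517.5  -2.1 343.4] yaw 94.01 offset [269.5  -7.7  -1.4] twist 0.009 grip 0.147 t 43.52 F [-1.3  0.1 -2.7]
bar 0.98 [520  -3 149] {}
bar 0.33 [ 543 -260   36] {}
```

Emit:
play_rows(
  increments=[
    {"offset": [27,-0.8,0],"twist": 0,"grip": 0},
    {"offset": [54,-1.6,0],"twist": 0,"grip": 0},
    {"offset": [81,-2.4,0],"twist": 0,"grip": 0},
    {"offset": [108,-3.2,0],"twist": 0,"grip": 0},
    {"offset": [135,-4,0],"twist": 0,"grip": 0},
  ],
)

```text
time: 43.98
tool_pos: [0.5052, 0.1334, 0.3437]
tool_rot: [-0.0, 0.686, 0.727, -0.0]
contact_force: [0.4, -1.4, -3.8]
gripper_width: 0.153
```

Emit:
play_rows(
  increments=[
    {"offset": [30,-0.8,0],"twist": 0.009,"grip": 0},
    {"offset": [65,-1.6,0],"twist": 0.009,"grip": 0},
    {"offset": [100,-2.4,0],"twist": 0.009,"grip": 0},
    {"offset": [125,-3.2,0],"twist": 0.009,"grip": 0},
    {"offset": [134.5,-3.7,0],"twist": 0.009,"grip": 0},
  ],
)

```text
time: 44.4
tool_pos: [0.4929, 0.2691, 0.3436]
tool_rot: [-0.001, 0.688, 0.725, 0.0]
contact_force: [-0.1, 0.1, -4.6]
gripper_width: 0.152
```

```bash
python3 - <<'E'
from h import *
manip.grab_frame('wrist');manip.grab_frame('side');manip.grab_frame('scene');cv2.imwrite('pics/w21.png',manip.grab_frame('wrist'))
off([.491,.2662,.245],93.5)
find('scene',['bar']);find('side',['bar'])
E
```

```text
TCP [493.9 265.6 343.5] yaw 92.92 offset [ 0.9 -2.8 98.5] twist -0.01 grip 0.153 t 44.6 F [-0.4  0.7 -3.7]
bar 0.97 [495 266 147] {}
bar 0.9 [491 270 151] {}
bar 0.75 [ 539 -210   42] {}
```

View pics/w21.png

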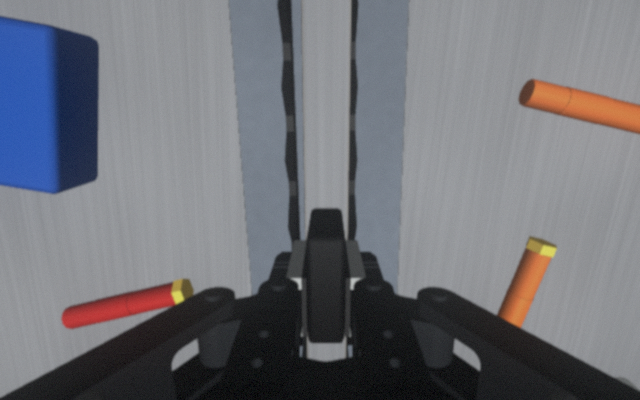

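Emit:
play_rows(
  increments=[
    {"offset": [0.9,-2.8,10],"twist": -0.01,"grip": 0},
    {"offset": [0.9,-2.8,30],"twist": -0.01,"grip": 0},
    {"offset": [0.9,-2.8,50],"twist": -0.01,"grip": 0},
    {"offset": [0.9,-2.8,58],"twist": -0.01,"grip": 0},
    {"offset": [0.9,-2.8,58],"twist": -0.01,"grip": 0},
  ],
)

```text
time: 45.12
tool_pos: [0.49, 0.2658, 0.2822]
tool_rot: [-0.001, 0.685, 0.728, -0.003]
contact_force: [-0.4, -0.5, -3.1]
gripper_width: 0.154
```

Emit:
play_rows(
  increments=[
    {"offset": [0,0,0],"twist": 0,"grip": 0},
    {"offset": [0,0,0],"twist": 0,"grip": 0},
    {"offset": [0,0,0],"twist": 0,"grip": 0},
  ],
)

```text
time: 45.37
tool_pos: [0.4918, 0.2671, 0.2874]
tool_rot: [0.001, 0.685, 0.729, 0.001]
contact_force: [-0.4, -0.9, -3.4]
gripper_width: 0.15
```

```bash
python3 - <<'E'
from h import *
off([.491,.2662,.245],93.5)
a=manip.grab_frame('scene');b=manip.grab_frame('side')
A=cv2.resize(a[190:390,300:510],None,fx=2.6,fy=2.6,interpolation=3);B=cv2.resize(b[190:330,170:330],None,fx=2.6,fy=2.6,interpolation=3)
c=np.zeros((520,800,3),np.uint8);A=A[:,:460] if A.shape[1]>460 else A;c[:A.shape[0],:A.shape[1]]=A;B=B[:, :340];c[:B.shape[0],460:460+B.shape[1]]=B
cv2.imwrite('pics/sb.png',c)
E
```

```text
TCP [491.8 267.1 287.4] yaw 93.54 offset [-0.8 -0.9 42.4] twist 0.001 grip 0.15 t 45.37 F [-0.4 -0.9 -3.4]
```

View pics/sb.png

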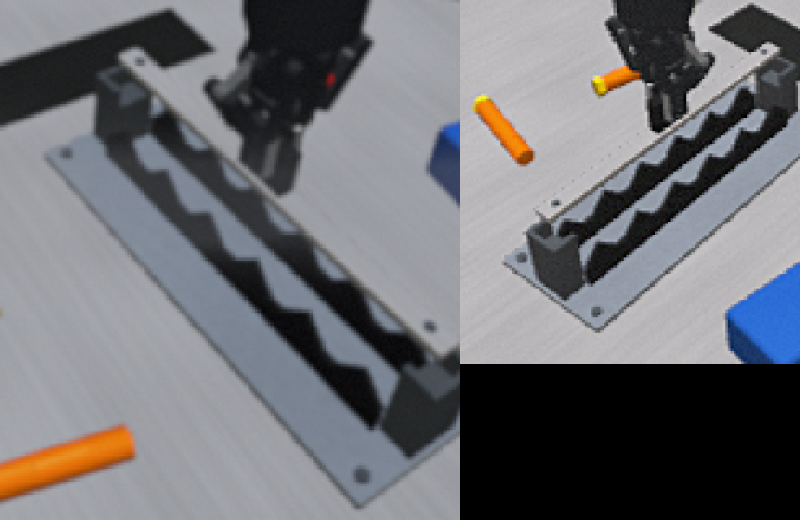

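The bar hangs level above both brackets. Lowering it slowly.

Emit:
play_rows(
  increments=[
    {"offset": [-0.8,-0.8,8],"twist": 0,"grip": 0},
    {"offset": [-0.8,-0.8,16],"twist": 0,"grip": 0},
    {"offset": [-0.8,-0.8,22],"twist": 0,"grip": 0},
    {"offset": [-0.8,-0.8,26],"twist": 0,"grip": 0},
    {"offset": [-0.8,-0.8,30],"twist": 0,"grip": 0},
  ],
)

```text
time: 45.88
tool_pos: [0.4901, 0.266, 0.2545]
tool_rot: [-0.0, 0.685, 0.729, -0.001]
contact_force: [0.3, -0.5, -3.7]
gripper_width: 0.158
```

Emit:
play_rows(
  increments=[
    {"offset": [0,0,2],"twist": 0,"grip": 0},
    {"offset": [0,0,4],"twist": 0,"grip": 0},
    {"offset": [0,0,6],"twist": 0,"grip": 0},
    {"offset": [0,0,7],"twist": 0,"grip": 0},
    {"offset": [0,0,7],"twist": 0,"grip": 0},
  ],
)

```text
time: 46.3
tool_pos: [0.4907, 0.2662, 0.2494]
tool_rot: [0.0, 0.685, 0.729, 0.0]
contact_force: [-1.2, -0.3, -0.0]
gripper_width: 0.151
```

```bash
python3 - <<'E'
from h import *
off([.491,.2662,.249],93.5)
E
```

```text
TCP [490.7 266.2 249.4] yaw 93.56 offset [0.  0.3 0.4] twist 0.001 grip 0.151 t 46.3 F [-1.2 -0.3 -0. ]
```

Emit:
play_rows(
  increments=[
    {"offset": [0,0,0],"twist": 0,"grip": 0.6},
    {"offset": [0,0,0],"twist": 0,"grip": 0.6},
    {"offset": [0,0,0],"twist": 0,"grip": 0.6},
    {"offset": [0,0,0],"twist": 0,"grip": 0.6},
    {"offset": [0,0,-30],"twist": 0,"grip": 0.6},
  ],
)

```text
time: 46.72
tool_pos: [0.4881, 0.2651, 0.2727]
tool_rot: [-0.003, 0.685, 0.729, -0.005]
contact_force: [-1.3, -0.9, -0.9]
gripper_width: 0.599
```

Emit:
play_rows(
  increments=[
    {"offset": [-40,0,-180],"twist": 0,"grip": 0.6},
    {"offset": [-40,0,-180],"twist": 0,"grip": 0.6},
    {"offset": [-40,0,-180],"twist": 0,"grip": 0.6},
    {"offset": [-40,0,-180],"twist": 0,"grip": 0.6},
    {"offset": [-40,0,-180],"twist": 0,"grip": 0.6},
  ],
)

```text
time: 47.13
tool_pos: [0.4932, 0.2255, 0.4663]
tool_rot: [0.003, 0.685, 0.728, 0.004]
contact_force: [0.5, 0.9, -0.0]
gripper_width: 0.601
```

```bash
python3 - <<'E'
from h import *
off([.491,.2662,.249],93.5)
a=manip.grab_frame('scene');manip.grab_frame('wrist');b=manip.grab_frame('wrist');s=manip.grab_frame('side')
find('scene',['bar','long_a','short_a'])
r=lambda i,f:cv2.resize(i,None,fx=f,fy=f,interpolation=3)
c=np.zeros((600,800,3),np.uint8)
def put(i,x,y):
    h,w_=min(i.shape[0],600-y),min(i.shape[1],800-x);c[y:y+h,x:x+w_]=i[:h,:w_]
put(r(b,.62),0,0);put(r(a[120:390,220:510],1.3),400,0);put(r(s[190:330,180:330],2.3),0,250);put(r(a[120:200,220:345],2.8),400,360)
cv2.imwrite('pics/fin.png',c)
E
```

```text
TCP [493.2 225.5 466.3] yaw 93.52 offset [ 40.3  -1.9 217.4] twist 0.0 grip 0.601 t 47.13 F [ 0.5  0.9 -0. ]
bar 0.58 [492 263  52] {}
long_a 0.92 [685 159  11] {}
long_a 0.77 [311 135  15] {}
long_a 0.74 [710 341  13] {}
long_a 0.72 [ 536 -212   42] {}
long_a 0.5 [ 557 -316   46] {}
short_a 0.59 [ 418 -229   40] {}
short_a 0.58 [ 436 -325   40] {}
```

View pics/fin.png

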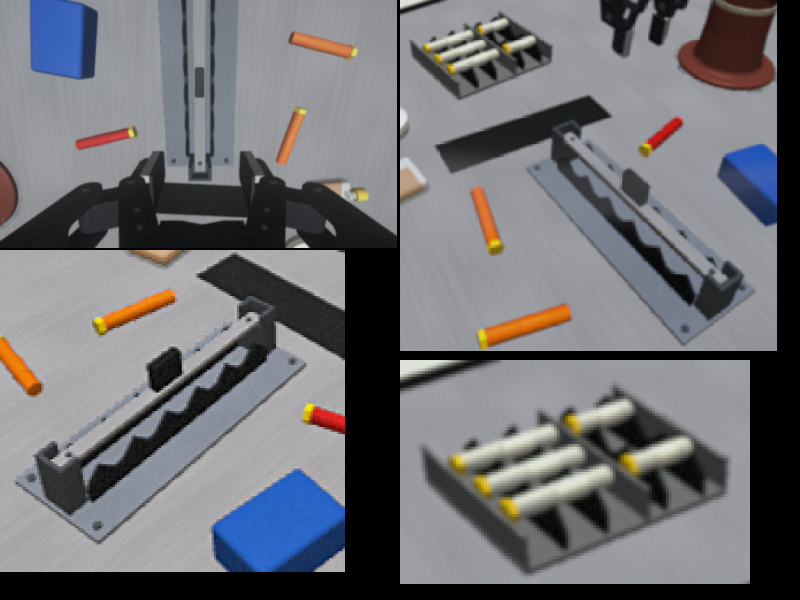

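The bar is down in both brackets with its handle up, all five tubes lie in the tray, and the bystanders and look-alikes have not moved. I'm handing in.

```bash
python3 -c "
from h import *
print(manip.job_done())"
```

```text
the job is handed in; nothing more can be done
None
```

The job is done and handed in at about 47 s of the 200 s allowed.

- **Bar removal:** I lifted the bar straight out of its brackets and laid it handle up on the mat.
- **Tubes:** All five tubes were present. The three long ones are in the long row and the two short ones in the outer notches of the short row.
- **Bar return:** Only after all tubes were sorted did I put the bar back in the brackets, handle up.

**Last checks:**
- **Bar:** The force on the tool dropped to 0 when the bar came to rest, at the height expected from the grasp. The scene, side and wrist pictures show it down inside both brackets.
- **Tubes:** The pictures show one tube per notch, each in its correct row.
- **Bystanders:** The orange and red look-alikes, the tip box and the other bench items seem unmoved. I judged this from the pictures and did not measure it.
- **Disagreements:** Position estimates from the cameras differed by 2–3 mm in places, and the very first ones by up to 8 mm. On the last look the network reported only two of the three long tubes in the tray, but all three show in the picture.
- **Disturbances:** I noticed no knocked objects or slipped grip.

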